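# Fetch the fan from behind the bottles

### The arm

A 7-joint arm with a two-finger parallel gripper is mounted at the origin on a cart in front of the work surface, level with it; the furniture and walls round the work are solid. World frame = base frame: x ahead of the robot, y to its left, z up, the work surface at z = 0. Lengths are in mm, angles in rad, forces in N, time in s.
With the tool pointing down it reaches from about 400 to 875 mm from the base axis. Payload 4.4 kg.
Tool frame: the origin (TCP) lies midway between the tips of the shut fingers; the grasp point (between the pads) lies 19 mm behind it; z points along the fingers, y is the line along which they close (so a half turn about z gives the same grasp; the last joint's range is limited). The gripper opens to 85 mm and grips with 20 to 120 N. Pads are 22 mm wide; open, the fingers measure 114 mm over their backs; the gripper's body (76 mm by 85 mm) begins 54 mm behind the grasp point. The pads swing forward as they close: fully open they stand 13 mm farther back than shut.
Start: joints at [-1.282, 0.628, 0.038, 1.517, -0.027, 0.996, -0.02], TCP at [225.789, 609.538, 231.313] pointing down, gripper open.
Joint ranges: [-3.06, 3.06], [-0.37, 2.12], [-1.25, 1.32], [0.18, 2.47], [-1.1, 4.24], [0.23, 1.98], [-2.94, 2.94]. Speed limits (rad/s): [2.57, 2.57, 3.14, 3.14, 3.14, 3.14, 3.14].

### API

Orientations are given as [roll, pitch, yaw] about the fixed x, y, z axes, in that order (R = Rz(yaw) Ry(pitch) Rx(roll)).
In Python, from cell import read_state, get_image, finish_job gives the robot as it stands.
- The arm moves only by the tool send_rows, never from a script. Its argument "series" is a list of rows, each an object of numbers: "ax", "ay", "az": the turn, a rotation vector about the tool's x, y, z in rad; "dx", "dy", "dz": the shift along the tool's x, y, z in cm; "hand": the closure, from 0 (fully open) to 1 (shut). In form: [{"ax": .., "ay": .., "az": .., "dx": .., "dy": .., "dz": .., "hand": ..}, ...]. A call has 1 to 10 rows; each row is the pose to reach, as a shift and turn from the pose commanded when the call began, along the tool's axes at that moment; what a row does not reach only later rows make up. A row lasts 1/10 s, in which the tool goes at most 50 mm and 8.59 degrees, less where a joint would pass 70% of its speed; a pose out of reach is approached as far as the arm can. A call with a gripper value outside its range is refused whole. The fingers move at their own pace and stop on an object; the grip force is fixed at half the most. Time passes only in rows, so rows that repeat a pose let the fingers close. It gives the time, the measured TCP pose, the force, the opening and the grip force at its end, in the units of the state.
- read_state(): the state, without advancing time (a new reading comes with each control period).
- get_image(name): name is "scene" or "top" or "wrist"; returns a dict with "pixels" (480x640x3 uint8, red, green, blue), "mtx" (3x3 intrinsics, pixels), "R" (3x3) and "t" (3): a world point X has camera coordinates R X + t. Camera axes: x right, y down, z forward; pixel columns grow to the right and rows downward; lengths in mm; the calibration is good to about 2 mm. A picture is of the moment at which its call begins. There is no depth.
- finish_job(): hands the job in; it is judged then, once.
The state is a dict: "clock": time; "qpos": joint angles; "qd": joint speeds; "tau": joint torques, N m; "eef_pos": TCP position; "tool_rot": TCP orientation; "force": force on the tool from outside, world axes, zero at the start; "torque": the same for the moment, N m; "width": finger opening in mm; "gripper_force": force on a finger pad.
Only numpy, scipy, OpenCV 4.12 (cv2) and the standard library are available. Lean on these libraries where they do the work, as an engineer would, in place of code of your own. Each camera call takes 0.05 s, during which the arm holds its last target. There are 200 camera calls.

### The job

I need the small black fan that lies in the back row of the grey parts tray, behind the three little bottles. First stand all three bottles on the blue side mat, then lay the fan flat on the yellow work pad, in the middle of its marked square, and then put every bottle back upright on the very spot in the tray where it stood at the start. Do not tip a bottle over, and leave the gear and the orange cube in the tray where they are.

Things in the scene. Friction and masses are not known exactly. Their poses are not given: they have to be found in the camera images.
- bottle_white: White bottle with a black cap and grey label, 29 mm across, 75 mm high (straight body 28 mm across up to 63 mm, then a cap 12 mm across), 80 g. Its origin is the centre of its underside, its z axis points up through the cap. It stands upright on one of the three marked spots in the front row of the parts tray; take it round the straight body.
- bottle_teal: Teal bottle with a white cap, 27 mm across, 70 mm high (straight body 26 mm across up to 59 mm, then a cap 11 mm across), 80 g. Its origin is the centre of its underside, its z axis points up through the cap. It stands upright on one of the three marked spots in the front row of the parts tray; take it round the straight body.
- bottle_tan: Tan bottle with a black cap, 32 mm across, 60 mm high (straight body 31 mm across up to 50 mm, then a cap 13 mm across), 80 g. Its origin is the centre of its underside, its z axis points up through the cap. It stands upright on one of the three marked spots in the front row of the parts tray; take it round the straight body.
- fan: Small square black axial fan, 40 x 40 mm, lying flat; its frame is solid up to 11 mm (14 mm at the hub). Origin: centre of its underside, z up, x and y square to its sides. It lies in the back row of the parts tray, in any of the three columns, within 0.1 rad of square to the tray. 18 g.
- gear: Teal printed gear, 39 mm across, 14 mm high, lying flat in the back row of the parts tray; stays there. Origin: centre of its underside.
- orange_cube: Small orange printed cube, 20 mm, in the back row of the parts tray; stays there. Origin: centre of its underside.
- parts_tray: Light grey tray fixed on the table, 160 (x) by 200 mm (y), origin under its centre, +x to its back wall. Floor 5 mm thick; 4 mm walls, 22 mm high, at back and sides, front open. Three columns at y = -55, 0, +55 mm: bottle spots (42 mm black rings) at x = -30 mm, the back row (fan, gear, cube, one a column, any order) at x = +20 mm; all stand within 4 mm of these points.
- side_mat: Blue side mat fixed on the table to the left or the right of the tray, 190 mm (x) by 100 mm (y), 6 mm thick, divided by thin white lines across; room for the three bottles in a row along its x. Origin: centre of its underside.
- work_pad: Yellow work pad fixed on the table on the other side of the tray, 100 x 100 mm, 8 mm thick, with a black 44 mm square outline marked in its middle. Origin: centre of its underside.
Things that resemble listed ones, but are neither listed nor needed, are in the scene too. What is shaped like the bottle_teal but green, purple or red is not meant.

How it is judged (in metres and radians):
On the way, in this order (a step that is already met when the one before it is completed fails the run):
1. all three bottles stand upright, released, on the side mat, with the fan, the gear and the cube still where they were (x of bottle_white in the frame of side_mat between -0.09 and 0.09 m and y of bottle_white in the frame of side_mat between -0.045 and 0.045 m and z of each of bottle_white, bottle_teal, bottle_tan in the frame of side_mat below 0.011 m and angle between each of bottle_white, bottle_teal, bottle_tan's own z axis and vertical below 0.15 rad and x of bottle_teal in the frame of side_mat between -0.09 and 0.09 m and y of bottle_teal in the frame of side_mat between -0.045 and 0.045 m and x of bottle_tan in the frame of side_mat between -0.09 and 0.09 m and y of bottle_tan in the frame of side_mat between -0.045 and 0.045 m and linear speed of each of bottle_white, bottle_teal, bottle_tan below 0.02 m/s and contact force between the fingers and bottle_white below 0.3 N and contact force between the fingers and bottle_teal below 0.3 N and contact force between the fingers and bottle_tan below 0.3 N and distance of each of gear, orange_cube, fan from where it was at the start of the episode below 0.02 m), for 0.2 s.
2. the fan lies flat and released in the middle of the work pad while the bottles stand on the side mat (horizontal distance between fan and work_pad below 0.015 m and z of fan in the frame of work_pad between 0.004 and 0.013 m and angle between each of fan, bottle_white, bottle_teal, bottle_tan's own z axis and vertical below 0.15 rad and linear speed of fan below 0.02 m/s and contact force between the fingers and fan below 0.3 N and x of bottle_white in the frame of side_mat between -0.09 and 0.09 m and y of bottle_white in the frame of side_mat between -0.045 and 0.045 m and z of each of bottle_white, bottle_teal, bottle_tan in the frame of side_mat below 0.011 m and x of bottle_teal in the frame of side_mat between -0.09 and 0.09 m and y of bottle_teal in the frame of side_mat between -0.045 and 0.045 m and x of bottle_tan in the frame of side_mat between -0.09 and 0.09 m and y of bottle_tan in the frame of side_mat between -0.045 and 0.045 m), for 0.2 s.
At the end, for the whole second after the job is handed in: The fan lies flat on the work pad, its centre within 15 mm of the pad's centre; each bottle stands upright in the tray within 15 mm of where it stood at the start; gear and cube are within 20 mm of where they were; all is released and at rest (horizontal distance between fan and work_pad below 0.015 m and z of fan in the frame of work_pad between 0.004 and 0.013 m and angle between each of fan, bottle_white, bottle_teal, bottle_tan's own z axis and vertical below 0.15 rad and linear speed of each of fan, bottle_white, bottle_teal, bottle_tan below 0.02 m/s and contact force between the fingers and fan below 0.3 N and distance of each of bottle_white, bottle_teal, bottle_tan from where it was at the start of the episode below 0.015 m and contact force between the fingers and bottle_white below 0.3 N and contact force between the fingers and bottle_teal below 0.3 N and contact force between the fingers and bottle_tan below 0.3 N and distance of each of gear, orange_cube from where it was at the start of the episode below 0.02 m); the robot touches nothing.
It fails at once if a bottle is tipped over (more than about 45 degrees) (angle between any of bottle_white, bottle_teal, bottle_tan's own z axis and vertical above 0.8 rad).
It also fails if it takes over 144 s, if anything falls off the work surface, if the arm or the gripper's body presses on something with over 40 N, if the wrist force passes 120 N, or if a joint passes its speed limit or range.

## Working session

There is one attempt and no reset: what is moved stays moved. The work goes in short steps, Python scripts to look and compute and a tool call to move; the robot and the scene stay as the last step left them, time stands still between calls to the robot, and variables do not carry over. Pictures are saved under pics/ and viewed, at most 14 in all, crops included, and the job is handed in when it is done.

Besides the shell and the picture viewer there is one more tool, called by a JSON object that holds its "op" and its "data". send_rows: Moves the arm, as the interface text tells. Its arguments: {"type":"object","properties":{"series":{"type":"array","items":{"type":"object","properties":{"ax":{"type":"number"},"ay":{"type":"number"},"az":{"type":"number"},"dx":{"type":"number"},"dy":{"type":"number"},"dz":{"type":"number"},"hand":{"type":"number"}}}}},"required":["series"]}

```bash
ls; mkdir -p pics; python3 - <<'E'
from cell import *
import cv2
s=read_state();print(s)
for n in("top","scene"):
    d=get_image(n);cv2.imwrite(f"pics/{n}0.png",d["pixels"][:,:,::-1]);print(n,d["mtx"],d["R"],d["t"])
E
```

```text
pics
{'clock': 0.0, 'qpos': array([-1.28178344,  0.62933332,  0.0384414 ,  1.51835892, -0.02698788,
        0.9962696 , -0.01997917]), 'qd': array([ 3.26123198e-04, -9.83470311e-05,  1.33770528e-03, -4.02631174e-04,
       -1.20116434e-03, -4.01354484e-04,  1.09519976e-04]), 'tau': array([-7.53588620e-05, -5.63398933e+01,  1.22538976e+00, -1.93444633e+01,
        1.07650782e-02,  1.03325781e-02,  7.92553010e-06]), 'eef_pos': array([225.58359555, 608.95066336, 230.40026892]), 'tool_rot': array([-3.13974178e+00,  3.32169331e-05,  2.78680787e+00]), 'force': array([ 0.80125212,  1.03575053, -0.5803432 ]), 'torque': array([0.02918033, 0.01250165, 0.01706353]), 'gripper_force': 0.0, 'width': 85.18910589062384}
top [[555.72927259   0.         311.40890371]
 [  0.         555.72927259 234.89946756]
 [  0.           0.           1.        ]] [[ 0.02598255 -0.99966003  0.00217532]
 [-0.98608244 -0.02598699 -0.16421359]
 [ 0.1642143   0.00212164 -0.98642241]] [   9.36475514  559.08961502 1136.73224419]
scene [[450.27441362   0.         323.33645255]
 [  0.         450.27441362 243.99042001]
 [  0.           0.           1.        ]] [[ 0.72935075 -0.68373613 -0.02350292]
 [-0.41936603 -0.41967263 -0.80498883]
 [ 0.54053641  0.59697554 -0.59282426]] [-410.51147849  273.83241064  608.95491296]
```

View pics/top0.png

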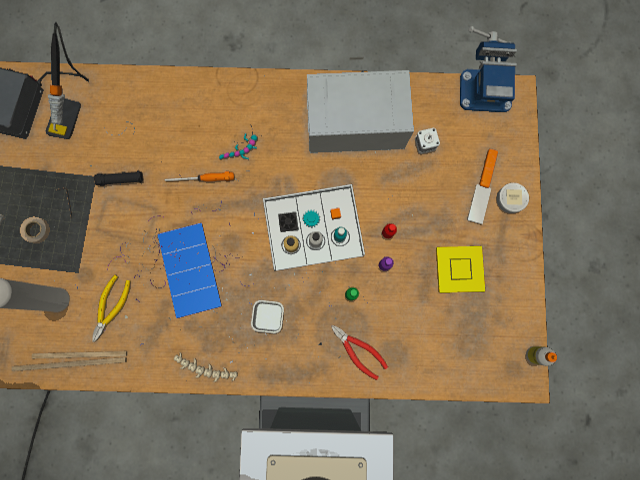

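View pics/scene0.png

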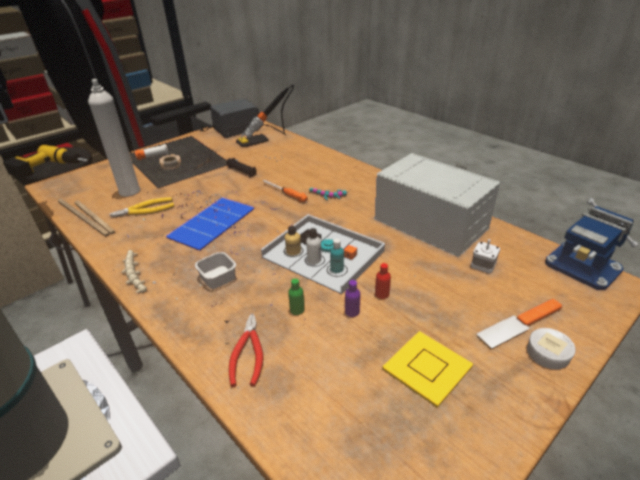

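Top view: the candidates in the tray are the fan, black square at (288,221); gear, teal at (312,218); and cube, orange at (336,213). The bottles are tan (291,243), white (316,240) and teal with a white cap (340,235). Lookalikes outside the tray are green (352,294), purple (387,264) and red (390,230). The mat is at (190,270) and the pad at (461,269). I'll check these in one close crop.

```bash
cat > h.py <<'E'
from cell import *
import numpy as np, cv2
from scipy.spatial.transform import Rotation as Ro
def unproj(d,uv,z):
    uv=np.atleast_2d(uv).astype(float)
    r=np.linalg.solve(d["mtx"],np.c_[uv,np.ones(len(uv))].T)
    r=d["R"].T@r; c=-d["R"].T@d["t"]
    return (c[:,None]+r*((z-c[2])/r[2])).T
def proj(d,X):
    p=d["mtx"]@(d["R"]@np.atleast_2d(X).T+np.array(d["t"])[:,None]); return (p[:2]/p[2]).T
def blob(img,lo,hi,roi):
    h=cv2.cvtColor(img,cv2.COLOR_RGB2HSV); m=cv2.inRange(h,lo,hi)
    k=np.zeros_like(m);x0,y0,x1,y1=roi;k[y0:y1,x0:x1]=m[y0:y1,x0:x1]
    return k
E
python3 - <<'E'
from h import *
d=get_image("top");im=d["pixels"]
for n,lo,hi,roi,z in(("mat",(105,120,80),(125,255,255),(140,200,240,340),6),("pad",(25,150,100),(35,255,255),(420,230,500,310),8)):
    k=blob(im,lo,hi,roi);c=max(cv2.findContours(k,0,1)[0],key=cv2.contourArea)
    q=cv2.boxPoints(cv2.minAreaRect(np.vstack([unproj(d,x,z)[:,:2] for x in [c[:,0]]]).astype(np.float32)))
    r=cv2.minAreaRect(unproj(d,c[:,0],z)[:,:2].astype(np.float32));print(n,r)
x0,y0=250,175
cv2.imwrite("pics/crop.png",cv2.resize(im[y0:y0+105,x0:x0+130][:,:,::-1],None,fx=5.5,fy=5.5,interpolation=cv2.INTER_CUBIC))
E
```

```text
mat ((481.9490966796875, 289.15093994140625), (189.2567138671875, 99.16124725341797), 16.473649978637695)
pad ((498.9735107421875, -301.91650390625), (99.9784927368164, 99.58415222167969), 2.9737277030944824)
```

View pics/crop.png

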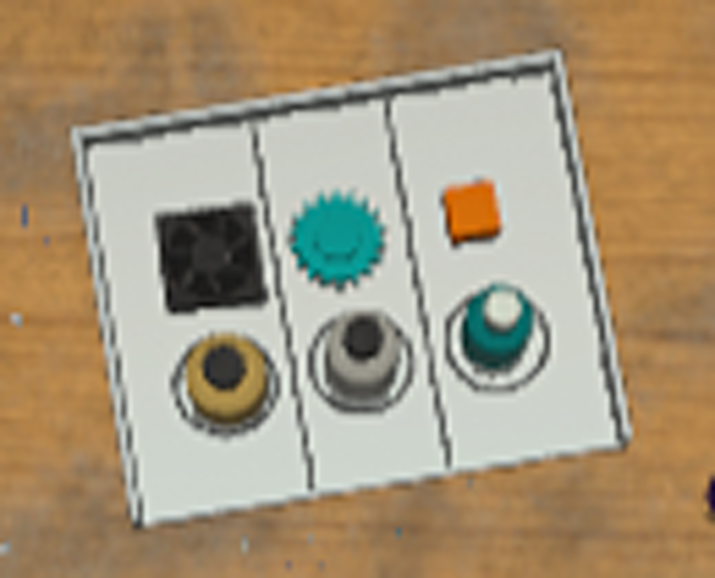

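The crop shows the black fan in the left column at crop (213,257), the gear at (337,240), and the cube at (472,212). The bottle caps are tan (223,367), white (362,337) and teal (502,308).

```bash
python3 - <<'E'
from h import *
d=get_image("top")
P=lambda x,y,z:unproj(d,[(x+.5)/5.5+250-.5,(y+.5)/5.5+175-.5],z)[0]
for n,a in dict(tan=(223,367,65),white=(362,337,80),teal=(502,308,75),fan=(213,257,16),gear=(337,240,19),cube=(472,212,25),BL=(75,130,22),BR=(560,52,22),FL=(138,525,5),FR=(630,443,5),ringtan=(226,385,5),ringwhite=(361,360,5),ringteal=(498,338,5)).items(): print(n,P(*a).round(1))
# model fit of tray
BL,BR=P(75,130,22),P(560,52,22);ex=BL-BR;yaw=np.arctan2(-ex[0],ex[1]);print("yaw",yaw,np.linalg.norm(ex))
FL,FR=P(138,525,5),P(630,443,5);c=(BL+BR+FL+FR)/4;print(c,np.arctan2(-(FL-FR)[0],(FL-FR)[1]),np.linalg.norm(BL-FL),np.linalg.norm(FL-FR))
Rz=Ro.from_euler("z",yaw).as_matrix()
for x in(-30,20):print([ (c+Rz@[x,y,0])[:2].round(1) for y in(55,0,-55)])
E
```

```text
tan [540.8  68.   65. ]
white [551.2  15.6  80. ]
teal [564.6 -37.1  75. ]
fan [592.5  75.4  16. ]
gear [600.1  26.2  19. ]
cube [611.7 -27.1  25. ]
BL [641.5 132.   22. ]
BR [678.7 -61.2  22. ]
FL [485.7 102.1   5. ]
FR [523.6 -92.6   5. ]
ringtan [542.7  69.    5. ]
ringwhite [554.3  15.4   5. ]
ringteal [564.6 -39.3   5. ]
yaw 0.19027103350805222 196.75121249394567
[582.40641738  20.06332369  13.5       ] 0.19218802355816517 159.5289549216622 198.34261422829263
[array([542.5,  68.4]), array([552.9,  14.4]), array([563.3, -39.6])]
[array([591.6,  77.9]), array([602. ,  23.8]), array([612.4, -30.2])]
```

Measured points agree with the tray model to about 2 mm, with tray yaw 0.19. Next I'll make a move helper and the first approach.

```bash
cat >> h.py <<'E'
def go(*W):
    """W: (x,y,z,yaw) tool-down targets -> rows relative to the pose now"""
    s=read_state();R0=Ro.from_euler("xyz",s["tool_rot"])
    print("at",s["eef_pos"].round(1),s["tool_rot"].round(3),"t",round(s["clock"],1),"w",round(s["width"],1),"q",s["qpos"].round(2))
    prev=s["eef_pos"]
    for w in W:
        p=np.array(w[:3]);d=R0.inv().apply(p-s["eef_pos"])/10
        r=(R0.inv()*Ro.from_euler("xyz",[np.pi,0,w[3]])).as_rotvec()
        print("d",d.round(2),"a",r.round(3),"rows>=",round(np.linalg.norm(p-prev)/50,1));prev=p
E
python3 -c "
from h import *
go((300,400,230,2.4),(541,68,200,1.761))"
```

```text
at [225.7 609.2 230.7] [-3.14   0.     2.787] t 0.2 w 85.1 q [-1.28  0.63  0.04  1.52 -0.03  1.   -0.02]
d [-14.24 -17.03   0.09] a [-0.001  0.     0.387] rows>= 4.4
d [-48.37 -39.79   3.12] a [-1.000e-03  1.000e-03  1.026e+00] rows>= 8.2
```

{"op": "send_rows", "data": {"series": [{"dx":-14.2,"dy":-17,"dz":0,"az":0.39,"hand":0},{"dx":-14.2,"dy":-17,"dz":0,"az":0.39,"hand":0},{"dx":-14.2,"dy":-17,"dz":0,"az":0.39,"hand":0},{"dx":-14.2,"dy":-17,"dz":0,"az":0.39,"hand":0},{"dx":-14.2,"dy":-17,"dz":0,"az":0.39,"hand":0},{"dx":-48.4,"dy":-39.8,"dz":3,"az":1.026,"hand":0},{"dx":-48.4,"dy":-39.8,"dz":3,"az":1.026,"hand":0},{"dx":-48.4,"dy":-39.8,"dz":3,"az":1.026,"hand":0},{"dx":-48.4,"dy":-39.8,"dz":3,"az":1.026,"hand":0},{"dx":-48.4,"dy":-39.8,"dz":3,"az":1.026,"hand":0}]}}

```text
invalid input at $.series[0]: expected keys ax, ay, az, dx, dy, dz, hand
```

```bash
python3 -c "
from h import *
go((541,68,200,1.761))"
```

```text
at [225.7 609.2 230.7] [-3.14   0.     2.787] t 0.2 w 85.1 q [-1.28  0.63  0.04  1.52 -0.03  1.   -0.02]
d [-48.37 -39.79   3.12] a [-1.000e-03  1.000e-03  1.026e+00] rows>= 12.5
```

{"op": "send_rows", "data": {"series": [{"ax":0,"ay":0,"dx":-14.2,"dy":-17,"dz":0,"az":0.39,"hand":0},{"ax":0,"ay":0,"dx":-14.2,"dy":-17,"dz":0,"az":0.39,"hand":0},{"ax":0,"ay":0,"dx":-14.2,"dy":-17,"dz":0,"az":0.39,"hand":0},{"ax":0,"ay":0,"dx":-14.2,"dy":-17,"dz":0,"az":0.39,"hand":0},{"ax":0,"ay":0,"dx":-14.2,"dy":-17,"dz":0,"az":0.39,"hand":0},{"ax":0,"ay":0,"dx":-48.4,"dy":-39.8,"dz":3,"az":1.026,"hand":0},{"ax":0,"ay":0,"dx":-48.4,"dy":-39.8,"dz":3,"az":1.026,"hand":0},{"ax":0,"ay":0,"dx":-48.4,"dy":-39.8,"dz":3,"az":1.026,"hand":0},{"ax":0,"ay":0,"dx":-48.4,"dy":-39.8,"dz":3,"az":1.026,"hand":0},{"ax":0,"ay":0,"dx":-48.4,"dy":-39.8,"dz":3,"az":1.026,"hand":0}]}}

```text
clock: 1.2
eef_pos: [447.2, 197.5, 213.1]
tool_rot: [3.141, -0.0, 1.757]
force: [0.8, 0.8, -0.3]
width: 85.5
gripper_force: 0.0
```

```bash
python3 -c "
from h import *
go((541,68,200,1.761))"
```

```text
at [447.2 197.5 213.1] [ 3.141 -0.     1.757] t 1.2 w 85.5 q [-0.71  0.44  0.34  1.98 -0.21  0.75 -0.06]
d [-14.46   6.81   1.31] a [ 0.    -0.    -0.004] rows>= 3.2
```

{"op": "send_rows", "data": {"series": [{"ax":0,"ay":0,"az":0,"dx":-14.4,"dy":6.8,"dz":1.3,"hand":0},{"ax":0,"ay":0,"az":0,"dx":-14.4,"dy":6.8,"dz":1.3,"hand":0},{"ax":0,"ay":0,"az":0,"dx":-14.4,"dy":6.8,"dz":1.3,"hand":0},{"ax":0,"ay":0,"az":0,"dx":-14.4,"dy":6.8,"dz":1.3,"hand":0},{"ax":0,"ay":0,"az":0,"dx":-14.4,"dy":6.8,"dz":1.3,"hand":0},{"ax":0,"ay":0,"az":0,"dx":-14.4,"dy":6.8,"dz":1.3,"hand":0}]}}

```text
clock: 1.8
eef_pos: [539.4, 71.9, 199.8]
tool_rot: [-3.14, -0.001, 1.762]
force: [-0.7, 0.4, 0.2]
width: 85.2
gripper_force: 0.0
```

```bash
python3 - <<'E'
from h import *
d=get_image("wrist");cv2.imwrite("pics/w1.png",d["pixels"][:,:,::-1]);print(-d["R"].T@d["t"])
for n,p in dict(tan=(541.5,68.5,65),white=(552,15.5,80),teal=(564.5,-38,75),fan=(592.5,75.4,16)).items():print(n,proj(d,p))
go((541.5,68.5,100,1.761),(541.5,68.5,24,1.761))
E
```

```text
[523.43111118 154.92943048 342.13296843]
tan [[319.87284635 228.32238262]]
white [[320.10548207 296.42711514]]
teal [[322.31831784 348.88587572]]
fan [[374.0108919  215.55075736]]
at [539.2  72.6 199.9] [-3.140e+00 -2.000e-03  1.763e+00] t 1.9 w 85.2 q [-0.4   0.54  0.32  1.86 -0.23  0.79  0.24]
d [-0.46  0.16  9.99] a [-0.001 -0.002  0.002] rows>= 2.0
d [-0.48  0.17 17.59] a [-0.001 -0.002  0.002] rows>= 1.5
```

View pics/w1.png

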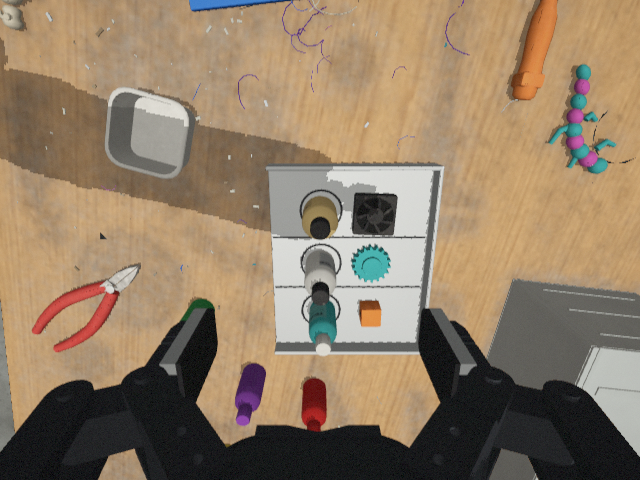

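The wrist view confirms everything: tan cap (320,228), white cap (320,293), teal cap (322,347), fan (374,214). All match the projected points to within 4 px. Now picking tan.

{"op": "send_rows", "data": {"series": [{"ax":0,"ay":0,"az":0,"dx":-0.4,"dy":0.2,"dz":5,"hand":0},{"ax":0,"ay":0,"az":0,"dx":-0.4,"dy":0.2,"dz":9,"hand":0},{"ax":0,"ay":0,"az":0,"dx":-0.4,"dy":0.2,"dz":12,"hand":0},{"ax":0,"ay":0,"az":0,"dx":-0.4,"dy":0.2,"dz":15,"hand":0},{"ax":0,"ay":0,"az":0,"dx":-0.4,"dy":0.2,"dz":17,"hand":0},{"ax":0,"ay":0,"az":0,"dx":-0.4,"dy":0.2,"dz":17.8,"hand":0},{"ax":0,"ay":0,"az":0,"dx":-0.4,"dy":0.2,"dz":17.8,"hand":0},{"ax":0,"ay":0,"az":0,"dx":-0.4,"dy":0.2,"dz":17.8,"hand":0}]}}

```text
clock: 2.65
eef_pos: [543.5, 67.9, 23.0]
tool_rot: [3.14, -0.0, 1.762]
force: [0.6, 0.2, -0.2]
width: 85.7
gripper_force: 0.0
```

{"op": "send_rows", "data": {"series": [{"ax":0,"ay":0,"az":0,"dx":0,"dy":0,"dz":0,"hand":0.4},{"ax":0,"ay":0,"az":0,"dx":0,"dy":0,"dz":0,"hand":0.5},{"ax":0,"ay":0,"az":0,"dx":0,"dy":0,"dz":0,"hand":0.6},{"ax":0,"ay":0,"az":0,"dx":0,"dy":0,"dz":0,"hand":0.7},{"ax":0,"ay":0,"az":0,"dx":0,"dy":0,"dz":0,"hand":1},{"ax":0,"ay":0,"az":0,"dx":0,"dy":0,"dz":0,"hand":1},{"ax":0,"ay":0,"az":0,"dx":0,"dy":0,"dz":0,"hand":1},{"ax":0,"ay":0,"az":0,"dx":0,"dy":0,"dz":0,"hand":1}]}}

```text
clock: 3.45
eef_pos: [543.3, 66.9, 22.8]
tool_rot: [3.141, -0.0, 1.761]
force: [-1.0, 0.2, 5.3]
width: 29.5
gripper_force: 58.9
```

```bash
python3 - <<'E'
from h import *
m=np.array([482,289.2]);u=np.array([np.cos(.2875),np.sin(.2875)])
for o in(-55,0,55):print((m+u*o).round(1))
p=m+u*55
go((541.5,68.5,150,1.761),(*p,150,.2875))
print(read_state()["gripper_force"])
E
```

```text
[429.3 273.6]
[482.  289.2]
[534.7 304.8]
at [543.3  66.9  22.8] [ 3.141 -0.     1.761] t 3.5 w 29.5 q [-0.29  0.81  0.18  1.95 -0.34  0.41  0.34]
d [  0.19  -0.14 -12.72] a [ 0.001 -0.    -0.   ] rows>= 2.5
d [ 23.52   3.66 -12.71] a [ 0.000e+00 -1.000e-03  1.473e+00] rows>= 4.7
58.9220130443573
```

{"op": "send_rows", "data": {"series": [{"ax":0,"ay":0,"az":0,"dx":0,"dy":0,"dz":-2,"hand":1},{"ax":0,"ay":0,"az":0,"dx":0,"dy":0,"dz":-6,"hand":1},{"ax":0,"ay":0,"az":0,"dx":0,"dy":0,"dz":-10,"hand":1},{"ax":0,"ay":0,"az":0,"dx":0,"dy":0,"dz":-12.7,"hand":1},{"ax":0,"ay":0,"az":0.2,"dx":3,"dy":0.5,"dz":-12.7,"hand":1},{"ax":0,"ay":0,"az":0.35,"dx":6,"dy":1,"dz":-12.7,"hand":1},{"ax":0,"ay":0,"az":0.5,"dx":9,"dy":1.5,"dz":-12.7,"hand":1},{"ax":0,"ay":0,"az":0.65,"dx":12,"dy":2,"dz":-12.7,"hand":1},{"ax":0,"ay":0,"az":0.8,"dx":15,"dy":2.5,"dz":-12.7,"hand":1},{"ax":0,"ay":0,"az":0.8,"dx":15,"dy":2.5,"dz":-12.7,"hand":1}]}}

```text
clock: 4.45
eef_pos: [537.9, 225.5, 148.3]
tool_rot: [-3.139, -0.002, 0.965]
force: [-0.3, 0.5, -1.9]
width: 29.8
gripper_force: 59.3
```

```bash
python3 - <<'E'
from h import *
go((534.7,304.8,100,.2875))
E
```

```text
at [537.9 225.5 148.3] [-3.139e+00 -2.000e-03  9.650e-01] t 4.5 w 29.8 q [-0.78  0.7   0.55  1.8  -0.5   0.78 -0.58]
d [ 6.33 -4.76  4.86] a [-0.003 -0.001  0.677] rows>= 1.9
```

{"op": "send_rows", "data": {"series": [{"ax":0,"ay":0,"az":0.15,"dx":2,"dy":-1.5,"dz":1,"hand":1},{"ax":0,"ay":0,"az":0.3,"dx":4,"dy":-3,"dz":2,"hand":1},{"ax":0,"ay":0,"az":0.45,"dx":6.3,"dy":-4.8,"dz":3,"hand":1},{"ax":0,"ay":0,"az":0.6,"dx":6.3,"dy":-4.8,"dz":4,"hand":1},{"ax":0,"ay":0,"az":0.677,"dx":6.3,"dy":-4.8,"dz":5,"hand":1},{"ax":0,"ay":0,"az":0.677,"dx":6.3,"dy":-4.8,"dz":5,"hand":1},{"ax":0,"ay":0,"az":0.677,"dx":6.3,"dy":-4.8,"dz":5,"hand":1}]}}

```text
clock: 5.15
eef_pos: [535.9, 297.8, 99.0]
tool_rot: [3.141, 0.001, 0.285]
force: [-0.1, 0.0, -0.5]
width: 29.2
gripper_force: 59.4
```

```bash
python3 - <<'E'
from h import *
go((534.7,304.8,25,.2875))
E
```

```text
at [535.9 297.8  99. ] [3.141e+00 1.000e-03 2.850e-01] t 5.2 w 29.2 q [-0.95  0.85  0.69  1.75 -0.73  0.81 -1.19]
d [ 0.09 -0.7   7.4 ] a [ 0.     0.001 -0.002] rows>= 1.5
```

{"op": "send_rows", "data": {"series": [{"ax":0,"ay":0,"az":0,"dx":0,"dy":-0.4,"dz":3,"hand":1},{"ax":0,"ay":0,"az":0,"dx":0,"dy":-0.4,"dz":5.5,"hand":1},{"ax":0,"ay":0,"az":0,"dx":0,"dy":-0.4,"dz":7,"hand":1},{"ax":0,"ay":0,"az":0,"dx":0,"dy":-0.4,"dz":7.4,"hand":1},{"ax":0,"ay":0,"az":0,"dx":0,"dy":-0.4,"dz":7.4,"hand":1},{"ax":0,"ay":0,"az":0,"dx":0,"dy":-0.4,"dz":7.4,"hand":1}]}}

```text
clock: 5.75
eef_pos: [536.0, 301.9, 26.3]
tool_rot: [-3.141, -0.002, 0.284]
force: [-0.4, 0.1, -0.5]
width: 29.5
gripper_force: 59.3
```

{"op": "send_rows", "data": {"series": [{"ax":0,"ay":0,"az":0,"dx":0,"dy":0,"dz":0,"hand":1}]}}

```text
clock: 5.85
eef_pos: [535.8, 302.1, 26.3]
tool_rot: [-3.141, -0.002, 0.284]
force: [0.2, 1.1, -0.8]
width: 29.6
gripper_force: 59.3
```

{"op": "send_rows", "data": {"series": [{"ax":0,"ay":0,"az":0,"dx":0,"dy":0,"dz":0.1,"hand":1},{"ax":0,"ay":0,"az":0,"dx":0,"dy":0,"dz":0.2,"hand":1},{"ax":0,"ay":0,"az":0,"dx":0,"dy":0,"dz":0.2,"hand":1},{"ax":0,"ay":0,"az":0,"dx":0,"dy":0,"dz":0.2,"hand":1}]}}

```text
clock: 6.25
eef_pos: [535.3, 302.2, 23.8]
tool_rot: [-3.141, -0.001, 0.284]
force: [-0.9, -0.4, 5.6]
width: 29.5
gripper_force: 60.1
```

{"op": "send_rows", "data": {"series": [{"ax":0,"ay":0,"az":0,"dx":0,"dy":0,"dz":0,"hand":0.6},{"ax":0,"ay":0,"az":0,"dx":0,"dy":0,"dz":0,"hand":0.4},{"ax":0,"ay":0,"az":0,"dx":0,"dy":0,"dz":0,"hand":0.2},{"ax":0,"ay":0,"az":0,"dx":0,"dy":0,"dz":0,"hand":0},{"ax":0,"ay":0,"az":0,"dx":0,"dy":0,"dz":0,"hand":0},{"ax":0,"ay":0,"az":0,"dx":0,"dy":0,"dz":0,"hand":0},{"ax":0,"ay":0,"az":0,"dx":0,"dy":0,"dz":-3,"hand":0},{"ax":0,"ay":0,"az":0,"dx":0,"dy":0,"dz":-7,"hand":0},{"ax":0,"ay":0,"az":0,"dx":0,"dy":0,"dz":-11,"hand":0},{"ax":0,"ay":0,"az":0,"dx":0,"dy":0,"dz":-11,"hand":0}]}}

```text
clock: 7.25
eef_pos: [538.6, 302.6, 138.5]
tool_rot: [-3.14, -0.01, 0.284]
force: [0.3, 0.4, -0.0]
width: 85.6
gripper_force: 0.0
```

```bash
python3 - <<'E'
from h import *
d=get_image("top");cv2.imwrite("pics/t2.png",cv2.resize(d["pixels"][170:330,130:400][:,:,::-1],None,fx=2.5,fy=2.5))
go((545,190,140,1.0),(552.5,15.5,140,1.761))
E
```

```text
at [536.8 302.5 135.9] [-3.14  -0.006  0.284] t 7.3 w 85.7 q [-0.98  0.81  0.74  1.72 -0.69  0.88 -1.23]
d [-2.36 11.02 -0.43] a [ 0.001 -0.006 -0.716] rows>= 2.3
d [-6.53 27.99 -0.48] a [ 0.003 -0.005 -1.477] rows>= 3.5
```

View pics/t2.png

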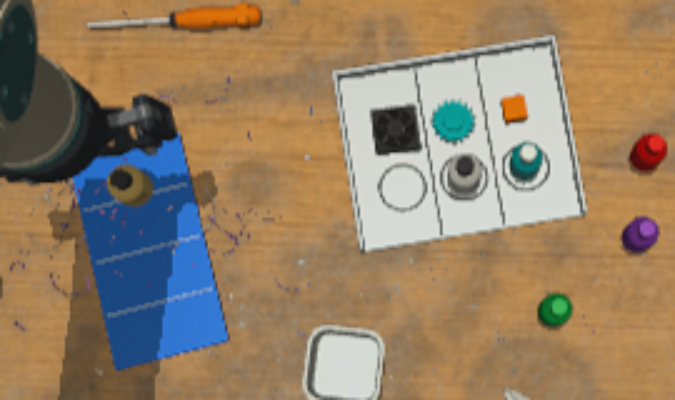

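Tan stands on the mat at crop (128,185), and the other things are unmoved. Next is the white bottle.

{"op": "send_rows", "data": {"series": [{"ax":0,"ay":0,"az":-0.15,"dx":-0.7,"dy":3,"dz":-1,"hand":0},{"ax":0,"ay":0,"az":-0.3,"dx":-1.3,"dy":6,"dz":-1,"hand":0},{"ax":0,"ay":0,"az":-0.45,"dx":-2,"dy":9,"dz":-1,"hand":0},{"ax":0,"ay":0,"az":-0.6,"dx":-2.8,"dy":12,"dz":-1,"hand":0},{"ax":0,"ay":0,"az":-0.75,"dx":-3.5,"dy":15,"dz":-1,"hand":0},{"ax":0,"ay":0,"az":-0.9,"dx":-4.2,"dy":18,"dz":-1,"hand":0},{"ax":0,"ay":0,"az":-1.05,"dx":-4.9,"dy":21,"dz":-1,"hand":0},{"ax":0,"ay":0,"az":-1.2,"dx":-5.6,"dy":24,"dz":-1,"hand":0},{"ax":0,"ay":0,"az":-1.35,"dx":-6.5,"dy":28,"dz":-1,"hand":0},{"ax":0,"ay":0,"az":-1.477,"dx":-6.5,"dy":28,"dz":-1,"hand":0}]}}

```text
clock: 8.3
eef_pos: [550.3, 7.2, 142.5]
tool_rot: [-3.14, 0.004, 1.757]
force: [0.0, -0.0, 0.2]
width: 85.7
gripper_force: 0.0
```

{"op": "send_rows", "data": {"series": [{"ax":0,"ay":0,"az":0,"dx":0,"dy":0,"dz":0,"hand":0},{"ax":0,"ay":0,"az":0,"dx":0,"dy":0,"dz":0,"hand":0},{"ax":0,"ay":0,"az":0,"dx":0,"dy":0,"dz":0,"hand":0}]}}

```text
clock: 8.6
eef_pos: [550.5, 16.4, 142.5]
tool_rot: [-3.141, -0.001, 1.761]
force: [0.3, 0.1, 0.0]
width: 85.6
gripper_force: 0.0
```

```bash
python3 - <<'E'
from h import *
go((552.5,15.5,26,1.761))
E
```

```text
at [550.5  16.4 142.5] [-3.141e+00 -1.000e-03  1.761e+00] t 8.6 w 85.6 q [-0.27  0.62  0.29  1.89 -0.27  0.67  0.37]
d [-0.14  0.19 11.65] a [-0.001 -0.001 -0.   ] rows>= 2.3
```

{"op": "send_rows", "data": {"series": [{"ax":0,"ay":0,"az":0,"dx":-0.1,"dy":0.2,"dz":3,"hand":0},{"ax":0,"ay":0,"az":0,"dx":-0.1,"dy":0.2,"dz":6,"hand":0},{"ax":0,"ay":0,"az":0,"dx":-0.1,"dy":0.2,"dz":9,"hand":0},{"ax":0,"ay":0,"az":0,"dx":-0.1,"dy":0.2,"dz":11,"hand":0},{"ax":0,"ay":0,"az":0,"dx":-0.1,"dy":0.2,"dz":11.7,"hand":0},{"ax":0,"ay":0,"az":0,"dx":-0.1,"dy":0.2,"dz":11.7,"hand":0},{"ax":0,"ay":0,"az":0,"dx":-0.1,"dy":0.2,"dz":11.7,"hand":0}]}}

```text
clock: 9.3
eef_pos: [553.7, 14.8, 26.8]
tool_rot: [3.14, 0.0, 1.761]
force: [1.2, 1.1, 0.6]
width: 85.3
gripper_force: 0.0
```

{"op": "send_rows", "data": {"series": [{"ax":0,"ay":0,"az":0,"dx":0,"dy":0,"dz":0,"hand":0.4},{"ax":0,"ay":0,"az":0,"dx":0,"dy":0,"dz":0,"hand":0.5},{"ax":0,"ay":0,"az":0,"dx":0,"dy":0,"dz":0,"hand":0.6},{"ax":0,"ay":0,"az":0,"dx":0,"dy":0,"dz":0,"hand":0.7},{"ax":0,"ay":0,"az":0,"dx":0,"dy":0,"dz":0,"hand":1},{"ax":0,"ay":0,"az":0,"dx":0,"dy":0,"dz":0,"hand":1},{"ax":0,"ay":0,"az":0,"dx":0,"dy":0,"dz":0,"hand":1},{"ax":0,"ay":0,"az":0,"dx":0,"dy":0,"dz":0,"hand":1}]}}

```text
clock: 10.1
eef_pos: [553.3, 14.3, 26.7]
tool_rot: [3.141, -0.0, 1.761]
force: [-0.6, -0.4, 6.1]
width: 26.8
gripper_force: 58.7
```

```bash
python3 - <<'E'
from h import *
go((552.5,15.5,150,1.761),(482,289.2,150,.2875))
E
```

```text
at [553.3  14.3  26.7] [ 3.141 -0.     1.761] t 10.1 w 26.8 q [-0.2   0.81  0.19  1.94 -0.34  0.43  0.43]
d [  0.14  -0.05 -12.33] a [ 0.001 -0.    -0.   ] rows>= 2.5
d [ 28.35  -1.81 -12.33] a [ 0.000e+00 -1.000e-03  1.473e+00] rows>= 5.7
```

{"op": "send_rows", "data": {"series": [{"ax":0,"ay":0,"az":0,"dx":0,"dy":0,"dz":-2,"hand":1},{"ax":0,"ay":0,"az":0,"dx":0,"dy":0,"dz":-6,"hand":1},{"ax":0,"ay":0,"az":0,"dx":0,"dy":0,"dz":-10,"hand":1},{"ax":0,"ay":0,"az":0,"dx":1,"dy":0,"dz":-12.4,"hand":1},{"ax":0,"ay":0,"az":0.15,"dx":5,"dy":-0.3,"dz":-12.4,"hand":1},{"ax":0,"ay":0,"az":0.3,"dx":9,"dy":-0.6,"dz":-12.4,"hand":1},{"ax":0,"ay":0,"az":0.45,"dx":13,"dy":-0.9,"dz":-12.4,"hand":1},{"ax":0,"ay":0,"az":0.6,"dx":17,"dy":-1.1,"dz":-12.4,"hand":1},{"ax":0,"ay":0,"az":0.75,"dx":20,"dy":-1.3,"dz":-12.4,"hand":1},{"ax":0,"ay":0,"az":0.75,"dx":20,"dy":-1.3,"dz":-12.4,"hand":1}]}}

```text
clock: 11.1
eef_pos: [500.0, 214.6, 149.1]
tool_rot: [-3.138, -0.001, 1.017]
force: [0.7, 0.7, -1.1]
width: 26.7
gripper_force: 59.1
```

```bash
python3 - <<'E'
from h import *
go((482,289.2,100,.2875))
E
```

```text
at [500.  214.6 149.1] [-3.138e+00 -1.000e-03  1.017e+00] t 11.1 w 26.7 q [-0.8   0.65  0.54  1.91 -0.49  0.72 -0.52]
d [ 5.4  -5.44  4.93] a [-0.003  0.001  0.73 ] rows>= 1.8
```

{"op": "send_rows", "data": {"series": [{"ax":0,"ay":0,"az":0.15,"dx":2,"dy":-2,"dz":1,"hand":1},{"ax":0,"ay":0,"az":0.3,"dx":4,"dy":-4,"dz":2,"hand":1},{"ax":0,"ay":0,"az":0.45,"dx":5.2,"dy":-5.2,"dz":3,"hand":1},{"ax":0,"ay":0,"az":0.6,"dx":5.2,"dy":-5.2,"dz":4,"hand":1},{"ax":0,"ay":0,"az":0.73,"dx":5.2,"dy":-5.2,"dz":5,"hand":1},{"ax":0,"ay":0,"az":0.73,"dx":5.2,"dy":-5.2,"dz":5,"hand":1},{"ax":0,"ay":0,"az":0.73,"dx":5.2,"dy":-5.2,"dz":5,"hand":1},{"ax":0,"ay":0,"az":0.73,"dx":5.2,"dy":-5.2,"dz":5,"hand":1}]}}

```text
clock: 11.9
eef_pos: [486.6, 279.5, 100.6]
tool_rot: [-3.141, -0.001, 0.282]
force: [0.4, -0.7, -0.6]
width: 27.5
gripper_force: 59.1
```

```bash
python3 - <<'E'
from h import *
go((482,289.2,28,.2875))
E
```

```text
at [486.6 279.5 100.6] [-3.141e+00 -1.000e-03  2.820e-01] t 11.9 w 27.5 q [-0.99  0.8   0.69  1.9  -0.75  0.73 -1.15]
d [-0.18 -1.06  7.26] a [-0.    -0.001 -0.005] rows>= 1.5
```

{"op": "send_rows", "data": {"series": [{"ax":0,"ay":0,"az":0,"dx":-0.2,"dy":-0.9,"dz":3,"hand":1},{"ax":0,"ay":0,"az":0,"dx":-0.2,"dy":-0.9,"dz":5.5,"hand":1},{"ax":0,"ay":0,"az":0,"dx":-0.2,"dy":-0.9,"dz":6.8,"hand":1},{"ax":0,"ay":0,"az":0,"dx":-0.2,"dy":-0.9,"dz":7.2,"hand":1},{"ax":0,"ay":0,"az":0,"dx":-0.2,"dy":-0.9,"dz":7.4,"hand":1},{"ax":0,"ay":0,"az":0,"dx":-0.2,"dy":-0.9,"dz":7.4,"hand":1},{"ax":0,"ay":0,"az":0,"dx":-0.2,"dy":-0.9,"dz":7.4,"hand":1}]}}

```text
clock: 12.6
eef_pos: [482.3, 287.7, 27.7]
tool_rot: [-3.141, -0.001, 0.281]
force: [-2.3, -0.9, 7.3]
width: 26.7
gripper_force: 59.8
```

{"op": "send_rows", "data": {"series": [{"ax":0,"ay":0,"az":0,"dx":0,"dy":0,"dz":0,"hand":0.6},{"ax":0,"ay":0,"az":0,"dx":0,"dy":0,"dz":0,"hand":0.4},{"ax":0,"ay":0,"az":0,"dx":0,"dy":0,"dz":0,"hand":0.2},{"ax":0,"ay":0,"az":0,"dx":0,"dy":0,"dz":0,"hand":0},{"ax":0,"ay":0,"az":0,"dx":0,"dy":0,"dz":0,"hand":0},{"ax":0,"ay":0,"az":0,"dx":0,"dy":0,"dz":0,"hand":0},{"ax":0,"ay":0,"az":0,"dx":0,"dy":0,"dz":-3,"hand":0},{"ax":0,"ay":0,"az":0,"dx":0,"dy":0,"dz":-7,"hand":0},{"ax":0,"ay":0,"az":0,"dx":0,"dy":0,"dz":-11.5,"hand":0},{"ax":0,"ay":0,"az":0,"dx":0,"dy":0,"dz":-11.5,"hand":0}]}}

```text
clock: 13.6
eef_pos: [485.4, 288.8, 146.3]
tool_rot: [-3.14, -0.01, 0.28]
force: [1.3, -0.7, -0.2]
width: 85.6
gripper_force: 0.0
```

```bash
python3 - <<'E'
from h import *
go((564.5,-38.5,142,1.761))
E
```

```text
at [485.4 288.8 146.3] [-3.14 -0.01  0.28] t 13.6 w 85.6 q [-1.05  0.74  0.76  1.87 -0.69  0.81 -1.21]
d [-1.45 33.64  0.36] a [ 0.006 -0.009 -1.481] rows>= 6.7
```

{"op": "send_rows", "data": {"series": [{"ax":0,"ay":0,"az":-0.15,"dx":-0.1,"dy":4,"dz":0,"hand":0},{"ax":0,"ay":0,"az":-0.3,"dx":-0.3,"dy":8,"dz":0,"hand":0},{"ax":0,"ay":0,"az":-0.45,"dx":-0.5,"dy":12,"dz":0,"hand":0},{"ax":0,"ay":0,"az":-0.6,"dx":-0.7,"dy":16,"dz":0,"hand":0},{"ax":0,"ay":0,"az":-0.75,"dx":-0.9,"dy":20,"dz":0,"hand":0},{"ax":0,"ay":0,"az":-0.9,"dx":-1.1,"dy":24,"dz":0,"hand":0},{"ax":0,"ay":0,"az":-1.05,"dx":-1.3,"dy":28,"dz":0,"hand":0},{"ax":0,"ay":0,"az":-1.2,"dx":-1.4,"dy":31,"dz":0,"hand":0},{"ax":0,"ay":0,"az":-1.35,"dx":-1.5,"dy":33.6,"dz":0,"hand":0},{"ax":0,"ay":0,"az":-1.481,"dx":-1.5,"dy":33.6,"dz":0,"hand":0}]}}

```text
clock: 14.6
eef_pos: [560.8, -44.6, 141.0]
tool_rot: [3.141, 0.003, 1.761]
force: [0.1, 0.2, 0.2]
width: 85.2
gripper_force: 0.0
```

{"op": "send_rows", "data": {"series": [{"ax":0,"ay":0,"az":0,"dx":0,"dy":0,"dz":0,"hand":0},{"ax":0,"ay":0,"az":0,"dx":0,"dy":0,"dz":0,"hand":0},{"ax":0,"ay":0,"az":0,"dx":0,"dy":0,"dz":0,"hand":0}]}}

```text
clock: 14.9
eef_pos: [560.1, -38.0, 140.8]
tool_rot: [-3.141, -0.001, 1.761]
force: [-0.1, -0.6, -0.8]
width: 85.8
gripper_force: 0.0
```

```bash
python3 - <<'E'
from h import *
go((564.5,-38.5,31,1.761))
E
```

```text
at [560.1 -38.  140.8] [-3.141e+00 -1.000e-03  1.761e+00] t 14.9 w 85.8 q [-0.16  0.64  0.28  1.86 -0.26  0.68  0.46]
d [-0.14  0.43 10.98] a [-0.001 -0.001 -0.   ] rows>= 2.2
```

{"op": "send_rows", "data": {"series": [{"ax":0,"ay":0,"az":0,"dx":-0.1,"dy":0.4,"dz":3,"hand":0},{"ax":0,"ay":0,"az":0,"dx":-0.1,"dy":0.4,"dz":6,"hand":0},{"ax":0,"ay":0,"az":0,"dx":-0.1,"dy":0.4,"dz":8.5,"hand":0},{"ax":0,"ay":0,"az":0,"dx":-0.1,"dy":0.4,"dz":10.5,"hand":0},{"ax":0,"ay":0,"az":0,"dx":-0.1,"dy":0.4,"dz":11,"hand":0},{"ax":0,"ay":0,"az":0,"dx":-0.1,"dy":0.4,"dz":11,"hand":0},{"ax":0,"ay":0,"az":0,"dx":-0.1,"dy":0.4,"dz":11,"hand":0}]}}

```text
clock: 15.6
eef_pos: [565.2, -39.0, 31.9]
tool_rot: [3.14, 0.001, 1.762]
force: [0.5, -0.1, 0.5]
width: 85.8
gripper_force: 0.0
```

{"op": "send_rows", "data": {"series": [{"ax":0,"ay":0,"az":0,"dx":0,"dy":0,"dz":0,"hand":0.4},{"ax":0,"ay":0,"az":0,"dx":0,"dy":0,"dz":0,"hand":0.5},{"ax":0,"ay":0,"az":0,"dx":0,"dy":0,"dz":0,"hand":0.6},{"ax":0,"ay":0,"az":0,"dx":0,"dy":0,"dz":0,"hand":0.7},{"ax":0,"ay":0,"az":0,"dx":0,"dy":0,"dz":0,"hand":1},{"ax":0,"ay":0,"az":0,"dx":0,"dy":0,"dz":0,"hand":1},{"ax":0,"ay":0,"az":0,"dx":0,"dy":0,"dz":0,"hand":1},{"ax":0,"ay":0,"az":0,"dx":0,"dy":0,"dz":0,"hand":1}]}}

```text
clock: 16.4
eef_pos: [564.8, -39.3, 31.6]
tool_rot: [3.141, 0.0, 1.762]
force: [-0.6, 0.6, 5.5]
width: 25.1
gripper_force: 58.6
```

```bash
python3 - <<'E'
from h import *
go((564.5,-38.5,150,1.761),(429.3,273.6,150,.2875))
E
```

```text
at [564.8 -39.3  31.6] [3.141 0.    1.762] t 16.4 w 25.1 q [-0.11  0.81  0.2   1.9  -0.32  0.46  0.52]
d [  0.08  -0.   -11.84] a [0.001 0.    0.001] rows>= 2.4
d [ 33.29  -7.36 -11.85] a [ 1.000e-03 -0.000e+00  1.474e+00] rows>= 6.8
```

{"op": "send_rows", "data": {"series": [{"ax":0,"ay":0,"az":0,"dx":0,"dy":0,"dz":-2,"hand":1},{"ax":0,"ay":0,"az":0,"dx":0,"dy":0,"dz":-6,"hand":1},{"ax":0,"ay":0,"az":0,"dx":0,"dy":0,"dz":-10,"hand":1},{"ax":0,"ay":0,"az":0,"dx":1,"dy":-0.2,"dz":-12,"hand":1},{"ax":0,"ay":0,"az":0.15,"dx":5.5,"dy":-1.2,"dz":-12,"hand":1},{"ax":0,"ay":0,"az":0.3,"dx":10,"dy":-2.2,"dz":-12,"hand":1},{"ax":0,"ay":0,"az":0.45,"dx":14.5,"dy":-3.2,"dz":-12,"hand":1},{"ax":0,"ay":0,"az":0.6,"dx":19,"dy":-4.2,"dz":-12,"hand":1},{"ax":0,"ay":0,"az":0.75,"dx":23.5,"dy":-5.2,"dz":-12,"hand":1},{"ax":0,"ay":0,"az":0.75,"dx":23.5,"dy":-5.2,"dz":-12,"hand":1}]}}

```text
clock: 17.4
eef_pos: [464.1, 190.4, 149.9]
tool_rot: [-3.136, 0.0, 1.023]
force: [0.3, -0.8, -1.3]
width: 24.5
gripper_force: 59.1
```

```bash
python3 - <<'E'
from h import *
go((429.3,273.6,105,.2875))
E
```

```text
at [464.1 190.4 149.9] [-3.136  0.     1.023] t 17.4 w 24.5 q [-0.8   0.6   0.54  2.01 -0.5   0.66 -0.49]
d [ 5.29 -7.28  4.53] a [-0.006  0.002  0.735] rows>= 2.0
```

{"op": "send_rows", "data": {"series": [{"ax":0,"ay":0,"az":0.15,"dx":2,"dy":-2.5,"dz":1,"hand":1},{"ax":0,"ay":0,"az":0.3,"dx":4,"dy":-5,"dz":2,"hand":1},{"ax":0,"ay":0,"az":0.45,"dx":5.3,"dy":-7.3,"dz":3,"hand":1},{"ax":0,"ay":0,"az":0.6,"dx":5.3,"dy":-7.3,"dz":4,"hand":1},{"ax":0,"ay":0,"az":0.735,"dx":5.3,"dy":-7.3,"dz":4.5,"hand":1},{"ax":0,"ay":0,"az":0.735,"dx":5.3,"dy":-7.3,"dz":4.5,"hand":1},{"ax":0,"ay":0,"az":0.735,"dx":5.3,"dy":-7.3,"dz":4.5,"hand":1},{"ax":0,"ay":0,"az":0.735,"dx":5.3,"dy":-7.3,"dz":4.5,"hand":1}]}}

```text
clock: 18.2
eef_pos: [435.4, 265.1, 106.4]
tool_rot: [-3.141, -0.0, 0.279]
force: [0.1, -0.2, -0.8]
width: 24.9
gripper_force: 59.1
```

```bash
python3 - <<'E'
from h import *
go((429.3,273.6,32.6,.2875))
E
```

```text
at [435.4 265.1 106.4] [-3.141 -0.     0.279] t 18.2 w 24.9 q [-1.04  0.73  0.69  2.03 -0.77  0.66 -1.13]
d [-0.35 -0.99  7.38] a [-0.    -0.    -0.009] rows>= 1.5
```

{"op": "send_rows", "data": {"series": [{"ax":0,"ay":0,"az":0,"dx":-0.3,"dy":-0.9,"dz":3,"hand":1},{"ax":0,"ay":0,"az":0,"dx":-0.3,"dy":-0.9,"dz":5.5,"hand":1},{"ax":0,"ay":0,"az":0,"dx":-0.3,"dy":-0.9,"dz":6.8,"hand":1},{"ax":0,"ay":0,"az":0,"dx":-0.3,"dy":-0.9,"dz":7.3,"hand":1},{"ax":0,"ay":0,"az":0,"dx":-0.3,"dy":-0.9,"dz":7.5,"hand":1},{"ax":0,"ay":0,"az":0,"dx":-0.3,"dy":-0.9,"dz":7.5,"hand":1},{"ax":0,"ay":0,"az":0,"dx":-0.3,"dy":-0.9,"dz":7.5,"hand":1}]}}

```text
clock: 18.9
eef_pos: [429.7, 272.6, 32.6]
tool_rot: [-3.14, 0.0, 0.276]
force: [-2.7, -2.2, 6.7]
width: 24.8
gripper_force: 60.3
```

{"op": "send_rows", "data": {"series": [{"ax":0,"ay":0,"az":0,"dx":0,"dy":0,"dz":0,"hand":0.6},{"ax":0,"ay":0,"az":0,"dx":0,"dy":0,"dz":0,"hand":0.4},{"ax":0,"ay":0,"az":0,"dx":0,"dy":0,"dz":0,"hand":0.2},{"ax":0,"ay":0,"az":0,"dx":0,"dy":0,"dz":0,"hand":0},{"ax":0,"ay":0,"az":0,"dx":0,"dy":0,"dz":0,"hand":0},{"ax":0,"ay":0,"az":0,"dx":0,"dy":0,"dz":0,"hand":0},{"ax":0,"ay":0,"az":0,"dx":0,"dy":0,"dz":-3,"hand":0},{"ax":0,"ay":0,"az":0,"dx":0,"dy":0,"dz":-7,"hand":0},{"ax":0,"ay":0,"az":0,"dx":0,"dy":0,"dz":-12,"hand":0},{"ax":0,"ay":0,"az":0,"dx":0,"dy":0,"dz":-12,"hand":0}]}}

```text
clock: 19.9
eef_pos: [433.3, 274.0, 156.1]
tool_rot: [-3.139, -0.009, 0.276]
force: [0.5, -0.6, -0.4]
width: 85.4
gripper_force: 0.0
```

```bash
python3 - <<'E'
from h import *
go((592.5,75.4,150,1.72))
E
```

```text
at [433.3 274.  156.1] [-3.139 -0.009  0.276] t 19.9 w 85.4 q [-1.12  0.67  0.78  2.   -0.69  0.75 -1.21]
d [ 9.89 23.45  0.65] a [ 0.005 -0.009 -1.444] rows>= 5.1
```

{"op": "send_rows", "data": {"series": [{"ax":0,"ay":0,"az":-0.15,"dx":1,"dy":2.5,"dz":0,"hand":0},{"ax":0,"ay":0,"az":-0.3,"dx":2.2,"dy":5.2,"dz":0,"hand":0},{"ax":0,"ay":0,"az":-0.45,"dx":3.3,"dy":7.9,"dz":0,"hand":0},{"ax":0,"ay":0,"az":-0.6,"dx":4.4,"dy":10.5,"dz":0,"hand":0.3},{"ax":0,"ay":0,"az":-0.75,"dx":5.5,"dy":13,"dz":0,"hand":0.3},{"ax":0,"ay":0,"az":-0.9,"dx":6.6,"dy":15.6,"dz":0,"hand":0.3},{"ax":0,"ay":0,"az":-1.05,"dx":7.7,"dy":18.2,"dz":0,"hand":0.3},{"ax":0,"ay":0,"az":-1.2,"dx":8.8,"dy":20.8,"dz":0,"hand":0.3},{"ax":0,"ay":0,"az":-1.35,"dx":9.9,"dy":23.4,"dz":0,"hand":0.3},{"ax":0,"ay":0,"az":-1.444,"dx":9.9,"dy":23.4,"dz":0,"hand":0.3}]}}

```text
clock: 20.9
eef_pos: [591.2, 69.9, 151.0]
tool_rot: [3.14, 0.003, 1.72]
force: [-0.6, 0.4, -0.3]
width: 59.7
gripper_force: 0.0
```

{"op": "send_rows", "data": {"series": [{"ax":0,"ay":0,"az":0,"dx":0,"dy":0,"dz":0,"hand":0.3},{"ax":0,"ay":0,"az":0,"dx":0,"dy":0,"dz":0,"hand":0.3},{"ax":0,"ay":0,"az":0,"dx":0,"dy":0,"dz":0,"hand":0.3}]}}

```text
clock: 21.2
eef_pos: [588.2, 76.1, 150.8]
tool_rot: [-3.141, -0.0, 1.72]
force: [0.6, 0.3, -0.4]
width: 60.0
gripper_force: 0.0
```

```bash
python3 - <<'E'
from h import *
d=get_image("wrist");im=d["pixels"];cv2.imwrite("pics/w2.png",im[:,:,::-1])
c=proj(d,[592.5,75.4,16])[0].astype(int);print(c)
g=cv2.cvtColor(im,cv2.COLOR_RGB2GRAY);k=np.zeros_like(g);x,y=c
k[y-60:y+60,x-60:x+60]=(g<90)[y-60:y+60,x-60:x+60]*255
k=cv2.morphologyEx(k,cv2.MORPH_OPEN,np.ones((7,7)))
ct=max(cv2.findContours(k,0,1)[0],key=cv2.contourArea)
print(cv2.boundingRect(ct));print(cv2.minAreaRect(unproj(d,ct[:,0],16)[:,:2].astype(np.float32)))
go((592.5,75.4,50,1.72))
E
```

```text
[323 225]
(300, 199, 49, 49)
((592.9285278320312, 76.98178100585938), (39.36956787109375, 40.57456970214844), 8.606816291809082)
at [588.3  76.1 150.9] [-3.141 -0.     1.721] t 21.2 w 59.7 q [-0.38  0.67  0.32  1.77 -0.29  0.76  0.24]
d [-0.13  0.41 10.09] a [-0.001 -0.     0.001] rows>= 2.0
```

View pics/w2.png

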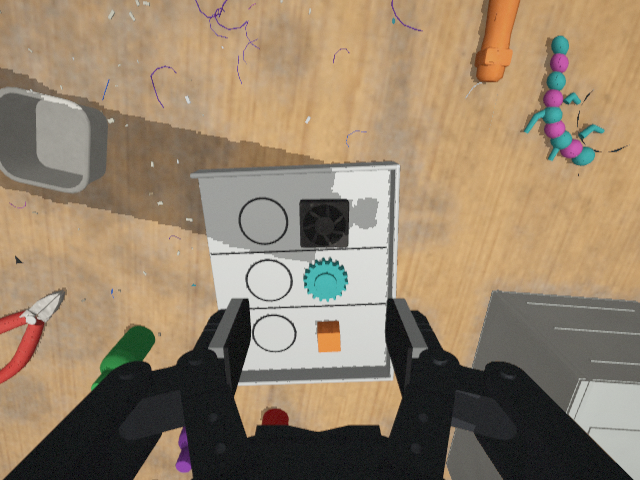

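The fan sits at pixel (324,223), measured (592.9, 77.0) with yaw 0.15 and size 39.4×40.6 mm, which fits. The fingers clear the wall, so I'm descending.

{"op": "send_rows", "data": {"series": [{"ax":0,"ay":0,"az":0,"dx":0,"dy":0.4,"dz":4,"hand":0.3},{"ax":0,"ay":0,"az":0,"dx":0,"dy":0.4,"dz":8,"hand":0.3},{"ax":0,"ay":0,"az":0,"dx":0,"dy":0.4,"dz":10.5,"hand":0.3},{"ax":0,"ay":0,"az":0,"dx":0,"dy":0.4,"dz":12,"hand":0.3},{"ax":0,"ay":0,"az":0,"dx":0,"dy":0.4,"dz":12,"hand":0.3},{"ax":0,"ay":0,"az":0,"dx":0,"dy":0.4,"dz":12,"hand":0.3}]}}

```text
clock: 21.85
eef_pos: [593.4, 75.9, 31.8]
tool_rot: [3.141, 0.0, 1.721]
force: [0.6, -0.3, 0.7]
width: 59.7
gripper_force: 0.0
```

```bash
python3 - <<'E'
from h import *
go((592.8,76.5,6,1.721))
E
```

```text
at [593.4  75.9  31.8] [3.141 0.    1.721] t 21.9 w 59.7 q [-0.32  0.84  0.24  1.81 -0.36  0.53  0.3 ]
d [ 0.07 -0.06  2.58] a [ 0.001  0.    -0.   ] rows>= 0.5
```

{"op": "send_rows", "data": {"series": [{"ax":0,"ay":0,"az":0,"dx":0,"dy":0,"dz":1,"hand":0.3},{"ax":0,"ay":0,"az":0,"dx":0,"dy":0,"dz":2,"hand":0.3},{"ax":0,"ay":0,"az":0,"dx":0,"dy":0,"dz":2.5,"hand":0.3},{"ax":0,"ay":0,"az":0,"dx":0,"dy":0,"dz":2.5,"hand":0.3},{"ax":0,"ay":0,"az":0,"dx":0,"dy":0,"dz":2.5,"hand":0.3}]}}

```text
clock: 22.35
eef_pos: [592.8, 75.6, 6.0]
tool_rot: [-3.141, -0.0, 1.721]
force: [0.6, 0.5, -0.7]
width: 59.6
gripper_force: 0.0
```

{"op": "send_rows", "data": {"series": [{"ax":0,"ay":0,"az":0,"dx":0,"dy":0,"dz":0,"hand":0.4},{"ax":0,"ay":0,"az":0,"dx":0,"dy":0,"dz":0,"hand":0.45},{"ax":0,"ay":0,"az":0,"dx":0,"dy":0,"dz":0,"hand":0.5},{"ax":0,"ay":0,"az":0,"dx":0,"dy":0,"dz":0,"hand":0.6},{"ax":0,"ay":0,"az":0,"dx":0,"dy":0,"dz":0,"hand":0.8},{"ax":0,"ay":0,"az":0,"dx":0,"dy":0,"dz":0,"hand":1},{"ax":0,"ay":0,"az":0,"dx":0,"dy":0,"dz":0,"hand":1}]}}

```text
clock: 23.05
eef_pos: [593.1, 75.7, 6.7]
tool_rot: [3.141, -0.0, 1.721]
force: [-0.1, -0.1, 5.9]
width: 38.0
gripper_force: 60.7
```

```bash
python3 - <<'E'
from h import *
go((592.8,76.5,120,1.721),(499,-302,120,1.571+.052))
E
```

```text
at [593.1  75.7   6.7] [ 3.141 -0.     1.721] t 23.1 w 38.0 q [-0.31  0.88  0.22  1.82 -0.37  0.48  0.31]
d [ 9.000e-02 -1.000e-02 -1.133e+01] a [ 0.001 -0.    -0.   ] rows>= 2.3
d [-35.94 -14.94 -11.34] a [ 0.001 -0.     0.098] rows>= 7.8
```

{"op": "send_rows", "data": {"series": [{"ax":0,"ay":0,"az":0,"dx":0,"dy":0,"dz":-2,"hand":1},{"ax":0,"ay":0,"az":0,"dx":0,"dy":0,"dz":-5,"hand":1},{"ax":0,"ay":0,"az":0,"dx":0,"dy":0,"dz":-9,"hand":1},{"ax":0,"ay":0,"az":0,"dx":-2,"dy":-0.8,"dz":-12,"hand":1},{"ax":0,"ay":0,"az":0,"dx":-6,"dy":-2.5,"dz":-13,"hand":1},{"ax":0,"ay":0,"az":0.05,"dx":-10,"dy":-4.2,"dz":-13,"hand":1},{"ax":0,"ay":0,"az":0.1,"dx":-14,"dy":-5.8,"dz":-13,"hand":1},{"ax":0,"ay":0,"az":0.1,"dx":-18,"dy":-7.5,"dz":-13,"hand":1},{"ax":0,"ay":0,"az":0.1,"dx":-22,"dy":-9.2,"dz":-13,"hand":1},{"ax":0,"ay":0,"az":0.1,"dx":-25,"dy":-10.4,"dz":-13,"hand":1}]}}

```text
clock: 24.05
eef_pos: [526.0, -190.3, 136.1]
tool_rot: [-3.141, 0.001, 1.618]
force: [0.8, -0.1, 0.6]
width: 38.4
gripper_force: 60.3
```

```bash
python3 - <<'E'
from h import *
go((499,-302,130,1.623))
E
```

```text
at [ 526.  -190.3  136.1] [-3.141e+00  1.000e-03  1.618e+00] t 24.1 w 38.4 q [ 0.1   0.64  0.3   1.87 -0.29  0.67  0.62]
d [-11.03  -3.22   0.63] a [-0.     0.001 -0.005] rows>= 2.3
```

{"op": "send_rows", "data": {"series": [{"ax":0,"ay":0,"az":0,"dx":-4,"dy":-1.2,"dz":1,"hand":1},{"ax":0,"ay":0,"az":0,"dx":-8,"dy":-2.4,"dz":2,"hand":1},{"ax":0,"ay":0,"az":0,"dx":-10.5,"dy":-3.1,"dz":4,"hand":1},{"ax":0,"ay":0,"az":0,"dx":-10.5,"dy":-3.1,"dz":7,"hand":1},{"ax":0,"ay":0,"az":0,"dx":-10.5,"dy":-3.1,"dz":9,"hand":1},{"ax":0,"ay":0,"az":0,"dx":-10.5,"dy":-3.1,"dz":9,"hand":1},{"ax":0,"ay":0,"az":0,"dx":-10.5,"dy":-3.1,"dz":9,"hand":1},{"ax":0,"ay":0,"az":0,"dx":-10.5,"dy":-3.1,"dz":9,"hand":1}]}}

```text
clock: 24.85
eef_pos: [502.5, -293.7, 47.2]
tool_rot: [3.14, 0.001, 1.621]
force: [0.1, -0.3, -0.5]
width: 38.4
gripper_force: 60.3
```

```bash
python3 - <<'E'
from h import *
d=get_image("wrist");im=d["pixels"];cv2.imwrite("pics/w3.png",im[:,:,::-1])
k=blob(im,(25,150,100),(35,255,255),(0,0,640,480));c=max(cv2.findContours(k,0,1)[0],key=cv2.contourArea)
print(cv2.minAreaRect(unproj(d,c[:,0],8)[:,:2].astype(np.float32)),proj(d,[499,-302,8]))
go((499,-302,10.5,1.623))
E
```

```text
((474.0938415527344, -270.8819274902344), (52.19648742675781, 15.440631866455078), 30.548202514648438) [[310.90110655 286.75583862]]
at [ 502.6 -293.8   47.4] [3.140e+00 1.000e-03 1.621e+00] t 24.9 w 37.7 q [ 0.34  0.8   0.22  1.85 -0.32  0.52  0.83]
d [-0.8  -0.41  3.69] a [ 0.002  0.001 -0.002] rows>= 0.8
```

View pics/w3.png

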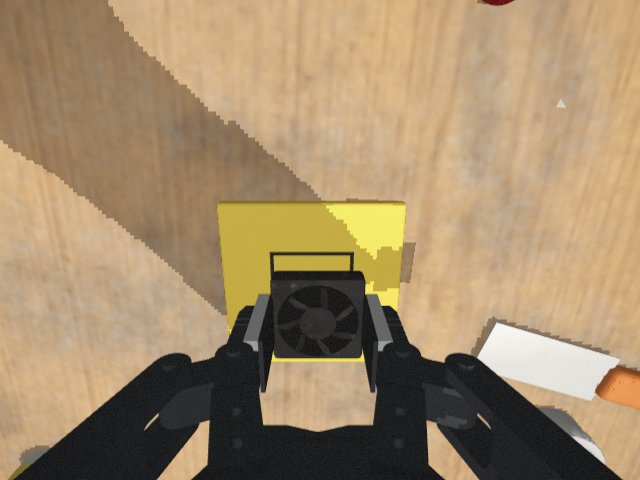

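The fan is held flat above the pad. The pad's far edge runs from (218,203) to (406,203), which agrees with the measured pad centre at u≈311. Lowering it.

{"op": "send_rows", "data": {"series": [{"ax":0,"ay":0,"az":0,"dx":-0.8,"dy":-0.3,"dz":1,"hand":1},{"ax":0,"ay":0,"az":0,"dx":-0.8,"dy":-0.3,"dz":2,"hand":1},{"ax":0,"ay":0,"az":0,"dx":-0.8,"dy":-0.3,"dz":3,"hand":1},{"ax":0,"ay":0,"az":0,"dx":-0.8,"dy":-0.3,"dz":3.6,"hand":1},{"ax":0,"ay":0,"az":0,"dx":-0.8,"dy":-0.3,"dz":3.7,"hand":1},{"ax":0,"ay":0,"az":0,"dx":-0.8,"dy":-0.3,"dz":3.7,"hand":1},{"ax":0,"ay":0,"az":0,"dx":-0.8,"dy":-0.3,"dz":3.7,"hand":1}]}}

```text
clock: 25.6
eef_pos: [498.3, -301.1, 9.7]
tool_rot: [-3.141, -0.001, 1.621]
force: [-3.2, 0.9, 11.1]
width: 38.3
gripper_force: 61.6
```

{"op": "send_rows", "data": {"series": [{"ax":0,"ay":0,"az":0,"dx":0,"dy":0,"dz":0,"hand":0.5},{"ax":0,"ay":0,"az":0,"dx":0,"dy":0,"dz":0,"hand":0.4},{"ax":0,"ay":0,"az":0,"dx":0,"dy":0,"dz":0,"hand":0.2},{"ax":0,"ay":0,"az":0,"dx":0,"dy":0,"dz":0,"hand":0.2},{"ax":0,"ay":0,"az":0,"dx":0,"dy":0,"dz":0,"hand":0.2},{"ax":0,"ay":0,"az":0,"dx":0,"dy":0,"dz":-2,"hand":0.2},{"ax":0,"ay":0,"az":0,"dx":0,"dy":0,"dz":-6,"hand":0},{"ax":0,"ay":0,"az":0,"dx":0,"dy":0,"dz":-10,"hand":0},{"ax":0,"ay":0,"az":0,"dx":0,"dy":0,"dz":-14,"hand":0},{"ax":0,"ay":0,"az":0,"dx":0,"dy":0,"dz":-14,"hand":0}]}}

```text
clock: 26.6
eef_pos: [502.1, -303.9, 154.4]
tool_rot: [3.133, 0.006, 1.621]
force: [0.8, 0.0, 0.5]
width: 85.6
gripper_force: 0.0
```

```bash
python3 - <<'E'
from h import *
d=get_image("wrist");im=d["pixels"]
e=get_image("top");
cv2.imwrite("pics/c4.png",np.hstack([cv2.resize(im,(400,300)),cv2.resize(e["pixels"],(400,300))])[:,:,::-1])
k=blob(im,(25,150,60),(35,255,255),(0,0,640,480));c=max(cv2.findContours(k,0,1)[0],key=cv2.contourArea)
print("pad",cv2.minAreaRect(unproj(d,c[:,0],8)[:,:2].astype(np.float32)))
g=blob(im,(0,0,0),(180,255,75),(0,0,640,480));m=np.zeros_like(g);cv2.drawContours(m,[cv2.convexHull(c)],-1,255,-1)
g=cv2.morphologyEx(g&m,cv2.MORPH_OPEN,np.ones((7,7)));cf=max(cv2.findContours(g,0,1)[0],key=cv2.contourArea)
print("fan",cv2.minAreaRect(unproj(d,cf[:,0],19)[:,:2].astype(np.float32)))
go((500,0,150,1.2),(430,274,150,.28))
E
```

```text
pad ((500.9817810058594, -330.8828125), (98.10406494140625, 42.69960403442383), 2.6355507373809814)Traceback (most recent call last):
  File "<stdin>", line 8, in <module>
ValueError: max() iterable argument is empty
```

View pics/c4.png

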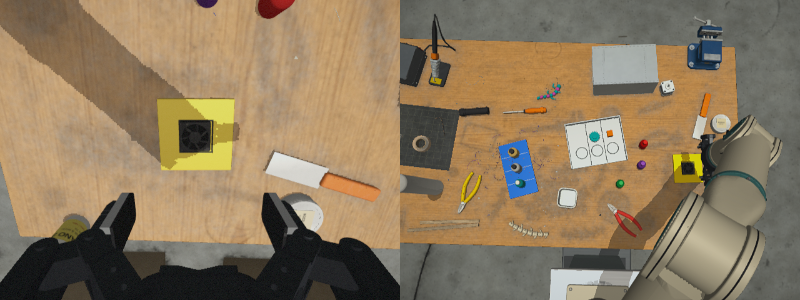

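The wrist view shows the fan (195,136) centred on the pad, whose centre is at (196,134). All three bottles stand on the mat. Now for the return, starting with teal.

```bash
python3 - <<'E'
from h import *
go((500,0,150,1.0),(429.7,272.6,150,.276))
E
```

```text
at [ 499.5 -301.7  149.9] [3.140e+00 1.000e-03 1.621e+00] t 26.7 w 85.4 q [ 0.31  0.65  0.29  1.8  -0.26  0.73  0.79]
d [ 3.013e+01  1.570e+00 -3.000e-02] a [0.002 0.    0.621] rows>= 6.0
d [57.7  -4.09 -0.06] a [ 0.002 -0.     1.345] rows>= 5.6
```

{"op": "send_rows", "data": {"series": [{"ax":0,"ay":0,"az":0.1,"dx":4,"dy":0.2,"dz":0,"hand":0},{"ax":0,"ay":0,"az":0.2,"dx":9,"dy":0.5,"dz":0,"hand":0},{"ax":0,"ay":0,"az":0.3,"dx":14,"dy":0.7,"dz":0,"hand":0},{"ax":0,"ay":0,"az":0.4,"dx":19,"dy":1,"dz":0,"hand":0},{"ax":0,"ay":0,"az":0.5,"dx":23.5,"dy":1.3,"dz":0,"hand":0},{"ax":0,"ay":0,"az":0.6,"dx":28,"dy":1.5,"dz":0,"hand":0},{"ax":0,"ay":0,"az":0.72,"dx":32,"dy":1.2,"dz":0,"hand":0},{"ax":0,"ay":0,"az":0.85,"dx":36,"dy":0.5,"dz":0,"hand":0},{"ax":0,"ay":0,"az":0.95,"dx":40,"dy":-0.4,"dz":0,"hand":0},{"ax":0,"ay":0,"az":0.95,"dx":40,"dy":-0.4,"dz":0,"hand":0}]}}

```text
clock: 27.7
eef_pos: [471.3, 104.7, 146.6]
tool_rot: [-3.136, 0.004, 0.68]
force: [-0.4, -1.2, 0.1]
width: 85.5
gripper_force: 0.0
```

```bash
python3 - <<'E'
from h import *
go((429.7,272.6,140,.276))
E
```

```text
at [471.3 104.7 146.6] [-3.136  0.004  0.68 ] t 27.7 w 85.5 q [-0.69  0.61  0.62  2.06 -0.58  0.65 -0.57]
d [  7.32 -15.67   0.72] a [-0.004  0.005  0.404] rows>= 3.5
```

{"op": "send_rows", "data": {"series": [{"ax":0,"ay":0,"az":0.1,"dx":1.8,"dy":-4,"dz":0,"hand":0},{"ax":0,"ay":0,"az":0.2,"dx":3.7,"dy":-8,"dz":0,"hand":0},{"ax":0,"ay":0,"az":0.3,"dx":5.5,"dy":-12,"dz":0,"hand":0},{"ax":0,"ay":0,"az":0.404,"dx":7,"dy":-15,"dz":0,"hand":0},{"ax":0,"ay":0,"az":0.404,"dx":7,"dy":-15,"dz":0,"hand":0},{"ax":0,"ay":0,"az":0.404,"dx":7,"dy":-15,"dz":0,"hand":0},{"ax":0,"ay":0,"az":0.404,"dx":7,"dy":-15,"dz":0,"hand":0}]}}

```text
clock: 28.4
eef_pos: [436.8, 256.6, 148.6]
tool_rot: [3.14, 0.001, 0.265]
force: [-0.1, 0.6, -0.2]
width: 85.5
gripper_force: 0.0
```

```bash
python3 - <<'E'
from h import *
go((429.7,272.6,33,.276))
E
```

```text
at [436.8 256.6 148.6] [3.14e+00 1.00e-03 2.65e-01] t 28.4 w 85.5 q [-1.08  0.68  0.78  2.01 -0.7   0.75 -1.18]
d [-0.26 -1.75 11.55] a [ 0.002  0.001 -0.011] rows>= 2.3
```

{"op": "send_rows", "data": {"series": [{"ax":0,"ay":0,"az":0,"dx":-0.3,"dy":-1.7,"dz":1,"hand":0},{"ax":0,"ay":0,"az":0,"dx":-0.3,"dy":-1.7,"dz":4,"hand":0},{"ax":0,"ay":0,"az":0,"dx":-0.3,"dy":-1.7,"dz":6,"hand":0},{"ax":0,"ay":0,"az":0,"dx":-0.3,"dy":-1.7,"dz":6,"hand":0},{"ax":0,"ay":0,"az":0,"dx":-0.3,"dy":-1.7,"dz":9,"hand":0},{"ax":0,"ay":0,"az":0,"dx":-0.3,"dy":-1.7,"dz":11.5,"hand":0},{"ax":0,"ay":0,"az":0,"dx":-0.3,"dy":-1.7,"dz":11.6,"hand":0},{"ax":0,"ay":0,"az":0,"dx":-0.3,"dy":-1.7,"dz":11.6,"hand":0}]}}

```text
clock: 29.2
eef_pos: [429.7, 274.0, 33.7]
tool_rot: [3.142, -0.0, 0.266]
force: [-0.1, 0.8, -0.0]
width: 85.6
gripper_force: 0.0
```

{"op": "send_rows", "data": {"series": [{"ax":0,"ay":0,"az":0,"dx":0,"dy":0,"dz":0,"hand":0.4},{"ax":0,"ay":0,"az":0,"dx":0,"dy":0,"dz":0,"hand":0.5},{"ax":0,"ay":0,"az":0,"dx":0,"dy":0,"dz":0,"hand":0.6},{"ax":0,"ay":0,"az":0,"dx":0,"dy":0,"dz":0,"hand":0.7},{"ax":0,"ay":0,"az":0,"dx":0,"dy":0,"dz":0,"hand":1},{"ax":0,"ay":0,"az":0,"dx":0,"dy":0,"dz":0,"hand":1},{"ax":0,"ay":0,"az":0,"dx":0,"dy":0,"dz":0,"hand":1},{"ax":0,"ay":0,"az":0,"dx":0,"dy":0,"dz":0,"hand":1}]}}

```text
clock: 30.0
eef_pos: [429.5, 274.5, 33.7]
tool_rot: [-3.141, -0.001, 0.267]
force: [-1.1, -0.0, 6.0]
width: 24.7
gripper_force: 58.6
```

```bash
python3 - <<'E'
from h import *
go((429.7,272.6,150,.276),(564.8,-39.3,150,1.762))
E
```

```text
at [429.5 274.5  33.7] [-3.141e+00 -1.000e-03  2.670e-01] t 30.0 w 24.7 q [-0.98  0.84  0.55  2.06 -0.93  0.51 -1.03]
d [ -0.03   0.18 -11.63] a [-0.001 -0.001 -0.009] rows>= 2.3
d [  4.79  33.83 -11.65] a [-0.000e+00 -1.000e-03 -1.495e+00] rows>= 6.8
```

{"op": "send_rows", "data": {"series": [{"ax":0,"ay":0,"az":0,"dx":0,"dy":0,"dz":-2,"hand":1},{"ax":0,"ay":0,"az":0,"dx":0,"dy":0,"dz":-6,"hand":1},{"ax":0,"ay":0,"az":0,"dx":0,"dy":0,"dz":-10,"hand":1},{"ax":0,"ay":0,"az":0,"dx":0,"dy":1,"dz":-12,"hand":1},{"ax":0,"ay":0,"az":-0.15,"dx":0.8,"dy":5.5,"dz":-12,"hand":1},{"ax":0,"ay":0,"az":-0.3,"dx":1.4,"dy":10,"dz":-12,"hand":1},{"ax":0,"ay":0,"az":-0.45,"dx":2,"dy":14.5,"dz":-12,"hand":1},{"ax":0,"ay":0,"az":-0.6,"dx":2.6,"dy":19,"dz":-12,"hand":1},{"ax":0,"ay":0,"az":-0.75,"dx":3.3,"dy":23.5,"dz":-12,"hand":1},{"ax":0,"ay":0,"az":-0.75,"dx":3.3,"dy":23.5,"dz":-12,"hand":1}]}}

```text
clock: 31.0
eef_pos: [526.0, 46.7, 154.3]
tool_rot: [3.135, 0.001, 1.007]
force: [-0.2, 0.8, -1.0]
width: 24.5
gripper_force: 59.0
```

```bash
python3 - <<'E'
from h import *
go((564.8,-39.3,120,1.762))
E
```

```text
at [526.   46.7 154.3] [3.135e+00 1.000e-03 1.007e+00] t 31.0 w 24.5 q [-0.5   0.62  0.54  1.95 -0.47  0.69 -0.24]
d [-5.19  7.85  3.49] a [ 0.006  0.004 -0.755] rows>= 2.0
```

{"op": "send_rows", "data": {"series": [{"ax":0,"ay":0,"az":-0.15,"dx":-2,"dy":3,"dz":0,"hand":1},{"ax":0,"ay":0,"az":-0.3,"dx":-4,"dy":6,"dz":0,"hand":1},{"ax":0,"ay":0,"az":-0.45,"dx":-5.3,"dy":7.9,"dz":1,"hand":1},{"ax":0,"ay":0,"az":-0.6,"dx":-5.3,"dy":7.9,"dz":2,"hand":1},{"ax":0,"ay":0,"az":-0.755,"dx":-5.3,"dy":7.9,"dz":3,"hand":1},{"ax":0,"ay":0,"az":-0.755,"dx":-5.3,"dy":7.9,"dz":3.5,"hand":1},{"ax":0,"ay":0,"az":-0.755,"dx":-5.3,"dy":7.9,"dz":3.5,"hand":1},{"ax":0,"ay":0,"az":-0.755,"dx":-5.3,"dy":7.9,"dz":3.5,"hand":1}]}}

```text
clock: 31.8
eef_pos: [562.4, -30.1, 118.3]
tool_rot: [-3.142, 0.0, 1.769]
force: [0.5, -0.3, -0.6]
width: 24.6
gripper_force: 58.9
```

```bash
python3 - <<'E'
from h import *
go((564.8,-39.3,45,1.762))
E
```

```text
at [562.4 -30.1 118.3] [-3.142  0.     1.769] t 31.8 w 24.6 q [-0.17  0.67  0.27  1.87 -0.29  0.63  0.48]
d [-0.95  0.06  7.33] a [-0.     0.     0.007] rows>= 1.5
```

{"op": "send_rows", "data": {"series": [{"ax":0,"ay":0,"az":0,"dx":-0.9,"dy":0,"dz":1,"hand":1},{"ax":0,"ay":0,"az":0,"dx":-0.9,"dy":0,"dz":4,"hand":1},{"ax":0,"ay":0,"az":0,"dx":-0.9,"dy":0,"dz":7,"hand":1},{"ax":0,"ay":0,"az":0,"dx":-0.9,"dy":0,"dz":7.3,"hand":1},{"ax":0,"ay":0,"az":0,"dx":-0.9,"dy":0,"dz":7.3,"hand":1},{"ax":0,"ay":0,"az":0,"dx":-0.9,"dy":0,"dz":7.3,"hand":1}]}}

```text
clock: 32.4
eef_pos: [565.1, -39.6, 46.2]
tool_rot: [3.14, 0.001, 1.771]
force: [-1.1, 0.0, -0.9]
width: 24.5
gripper_force: 59.0
```

```bash
python3 - <<'E'
from h import *
go((564.8,-39.3,32.7,1.762))
E
```

```text
at [565.1 -39.6  46.2] [3.140e+00 1.000e-03 1.771e+00] t 32.4 w 24.5 q [-0.12  0.79  0.22  1.9  -0.33  0.49  0.53]
d [ 0.03 -0.03  1.35] a [0.002 0.001 0.009] rows>= 0.3
```

{"op": "send_rows", "data": {"series": [{"ax":0,"ay":0,"az":0,"dx":0,"dy":0,"dz":0.7,"hand":1},{"ax":0,"ay":0,"az":0,"dx":0,"dy":0,"dz":1.2,"hand":1},{"ax":0,"ay":0,"az":0,"dx":0,"dy":0,"dz":1.4,"hand":1},{"ax":0,"ay":0,"az":0,"dx":0,"dy":0,"dz":1.4,"hand":1},{"ax":0,"ay":0,"az":0,"dx":0,"dy":0,"dz":1.4,"hand":1}]}}

```text
clock: 32.9
eef_pos: [564.7, -39.1, 32.7]
tool_rot: [3.14, -0.0, 1.772]
force: [-2.5, 0.1, 11.9]
width: 24.5
gripper_force: 60.7
```

{"op": "send_rows", "data": {"series": [{"ax":0,"ay":0,"az":0,"dx":0,"dy":0,"dz":0,"hand":0.6},{"ax":0,"ay":0,"az":0,"dx":0,"dy":0,"dz":0,"hand":0.4},{"ax":0,"ay":0,"az":0,"dx":0,"dy":0,"dz":0,"hand":0.2},{"ax":0,"ay":0,"az":0,"dx":0,"dy":0,"dz":0,"hand":0},{"ax":0,"ay":0,"az":0,"dx":0,"dy":0,"dz":0,"hand":0},{"ax":0,"ay":0,"az":0,"dx":0,"dy":0,"dz":0,"hand":0},{"ax":0,"ay":0,"az":0,"dx":0,"dy":0,"dz":-3,"hand":0},{"ax":0,"ay":0,"az":0,"dx":0,"dy":0,"dz":-7,"hand":0},{"ax":0,"ay":0,"az":0,"dx":0,"dy":0,"dz":-11,"hand":0},{"ax":0,"ay":0,"az":0,"dx":0,"dy":0,"dz":-11,"hand":0}]}}

```text
clock: 33.9
eef_pos: [567.8, -39.8, 146.0]
tool_rot: [3.132, 0.003, 1.772]
force: [0.5, -0.4, 1.4]
width: 85.5
gripper_force: 0.0
```

```bash
python3 - <<'E'
from h import *
go((482.3,287.7,145,.281))
E
```

```text
at [567.8 -39.8 146. ] [3.132e+00 3.000e-03 1.772e+00] t 33.9 w 85.5 q [-0.17  0.64  0.29  1.85 -0.27  0.69  0.48]
d [33.8  -1.85 -0.  ] a [ 0.01  -0.005  1.491] rows>= 6.8
```

{"op": "send_rows", "data": {"series": [{"ax":0,"ay":0,"az":0.15,"dx":4,"dy":-0.2,"dz":0,"hand":0},{"ax":0,"ay":0,"az":0.3,"dx":8,"dy":-0.4,"dz":0,"hand":0},{"ax":0,"ay":0,"az":0.45,"dx":12,"dy":-0.6,"dz":0,"hand":0},{"ax":0,"ay":0,"az":0.6,"dx":16,"dy":-0.8,"dz":0,"hand":0},{"ax":0,"ay":0,"az":0.75,"dx":20,"dy":-1.1,"dz":0,"hand":0},{"ax":0,"ay":0,"az":0.9,"dx":24,"dy":-1.3,"dz":0,"hand":0},{"ax":0,"ay":0,"az":1.05,"dx":28,"dy":-1.5,"dz":0,"hand":0},{"ax":0,"ay":0,"az":1.2,"dx":31,"dy":-1.7,"dz":0,"hand":0},{"ax":0,"ay":0,"az":1.35,"dx":33.8,"dy":-1.8,"dz":0,"hand":0},{"ax":0,"ay":0,"az":1.491,"dx":33.8,"dy":-1.8,"dz":0,"hand":0}]}}

```text
clock: 34.9
eef_pos: [476.6, 293.8, 139.6]
tool_rot: [-3.139, 0.002, 0.283]
force: [0.0, -0.0, 0.7]
width: 85.6
gripper_force: 0.0
```

{"op": "send_rows", "data": {"series": [{"ax":0,"ay":0,"az":0,"dx":0,"dy":0,"dz":0,"hand":0},{"ax":0,"ay":0,"az":0,"dx":0,"dy":0,"dz":0,"hand":0},{"ax":0,"ay":0,"az":0,"dx":0,"dy":0,"dz":0,"hand":0},{"ax":0,"ay":0,"az":0,"dx":0,"dy":0,"dz":0,"hand":0}]}}

```text
clock: 35.3
eef_pos: [479.4, 287.6, 141.2]
tool_rot: [-3.141, 0.0, 0.28]
force: [0.5, -0.9, 0.2]
width: 85.3
gripper_force: 0.0
```

```bash
python3 - <<'E'
from h import *
go((482.3,287.7,28,.281))
E
```

```text
at [479.4 287.6 141.2] [-3.141  0.     0.28 ] t 35.3 w 85.3 q [-1.06  0.75  0.77  1.88 -0.71  0.82 -1.2 ]
d [ 0.28  0.07 11.32] a [-0.     0.    -0.001] rows>= 2.3
```

{"op": "send_rows", "data": {"series": [{"ax":0,"ay":0,"az":0,"dx":0.3,"dy":0,"dz":3,"hand":0},{"ax":0,"ay":0,"az":0,"dx":0.3,"dy":0,"dz":6,"hand":0},{"ax":0,"ay":0,"az":0,"dx":0.3,"dy":0,"dz":9,"hand":0},{"ax":0,"ay":0,"az":0,"dx":0.3,"dy":0,"dz":11,"hand":0},{"ax":0,"ay":0,"az":0,"dx":0.3,"dy":0,"dz":11.4,"hand":0},{"ax":0,"ay":0,"az":0,"dx":0.3,"dy":0,"dz":11.4,"hand":0},{"ax":0,"ay":0,"az":0,"dx":0.3,"dy":0,"dz":11.4,"hand":0}]}}

```text
clock: 36.0
eef_pos: [482.9, 289.3, 28.2]
tool_rot: [-3.141, -0.002, 0.28]
force: [1.1, 0.4, 0.7]
width: 85.3
gripper_force: 0.0
```

{"op": "send_rows", "data": {"series": [{"ax":0,"ay":0,"az":0,"dx":0,"dy":0,"dz":0,"hand":0.4},{"ax":0,"ay":0,"az":0,"dx":0,"dy":0,"dz":0,"hand":0.5},{"ax":0,"ay":0,"az":0,"dx":0,"dy":0,"dz":0,"hand":0.6},{"ax":0,"ay":0,"az":0,"dx":0,"dy":0,"dz":0,"hand":0.7},{"ax":0,"ay":0,"az":0,"dx":0,"dy":0,"dz":0,"hand":1},{"ax":0,"ay":0,"az":0,"dx":0,"dy":0,"dz":0,"hand":1},{"ax":0,"ay":0,"az":0,"dx":0,"dy":0,"dz":0,"hand":1},{"ax":0,"ay":0,"az":0,"dx":0,"dy":0,"dz":0,"hand":1}]}}

```text
clock: 36.8
eef_pos: [482.1, 289.5, 27.6]
tool_rot: [-3.141, -0.0, 0.281]
force: [-0.3, -0.2, 5.7]
width: 26.6
gripper_force: 58.8
```

```bash
python3 - <<'E'
from h import *
go((553.3,14.3,150,1.761))
E
```

```text
at [482.1 289.5  27.6] [-3.141 -0.     0.281] t 36.8 w 26.6 q [-0.96  0.9   0.6   1.92 -0.88  0.61 -1.06]
d [ -0.78  28.41 -12.25] a [-0.00e+00 -1.00e-03 -1.48e+00] rows>= 6.2
```

{"op": "send_rows", "data": {"series": [{"ax":0,"ay":0,"az":0,"dx":0,"dy":0,"dz":-2,"hand":1},{"ax":0,"ay":0,"az":0,"dx":0,"dy":0,"dz":-6,"hand":1},{"ax":0,"ay":0,"az":0,"dx":0,"dy":0,"dz":-10,"hand":1},{"ax":0,"ay":0,"az":0,"dx":0,"dy":1,"dz":-12,"hand":1},{"ax":0,"ay":0,"az":-0.15,"dx":-0.1,"dy":5,"dz":-12,"hand":1},{"ax":0,"ay":0,"az":-0.3,"dx":-0.2,"dy":9,"dz":-12,"hand":1},{"ax":0,"ay":0,"az":-0.45,"dx":-0.3,"dy":13,"dz":-12,"hand":1},{"ax":0,"ay":0,"az":-0.6,"dx":-0.4,"dy":17,"dz":-12,"hand":1},{"ax":0,"ay":0,"az":-0.75,"dx":-0.5,"dy":20,"dz":-12,"hand":1},{"ax":0,"ay":0,"az":-0.75,"dx":-0.5,"dy":20,"dz":-12,"hand":1}]}}

```text
clock: 37.8
eef_pos: [533.8, 89.3, 147.7]
tool_rot: [3.138, 0.001, 1.025]
force: [-0.2, -0.4, -0.6]
width: 27.1
gripper_force: 59.1
```

```bash
python3 - <<'E'
from h import *
go((553.3,14.3,120,1.761))
E
```

```text
at [533.8  89.3 147.7] [3.138e+00 1.000e-03 1.025e+00] t 37.8 w 27.1 q [-0.57  0.65  0.54  1.92 -0.49  0.71 -0.28]
d [-5.39  5.55  2.8 ] a [ 0.003  0.002 -0.736] rows>= 1.6
```

{"op": "send_rows", "data": {"series": [{"ax":0,"ay":0,"az":-0.15,"dx":-2,"dy":2,"dz":0,"hand":1},{"ax":0,"ay":0,"az":-0.3,"dx":-4,"dy":4,"dz":0,"hand":1},{"ax":0,"ay":0,"az":-0.45,"dx":-5.8,"dy":5.9,"dz":1,"hand":1},{"ax":0,"ay":0,"az":-0.6,"dx":-5.8,"dy":5.9,"dz":2,"hand":1},{"ax":0,"ay":0,"az":-0.736,"dx":-5.8,"dy":5.9,"dz":2.8,"hand":1},{"ax":0,"ay":0,"az":-0.736,"dx":-5.8,"dy":5.9,"dz":2.8,"hand":1},{"ax":0,"ay":0,"az":-0.736,"dx":-5.8,"dy":5.9,"dz":2.8,"hand":1},{"ax":0,"ay":0,"az":-0.736,"dx":-5.8,"dy":5.9,"dz":2.8,"hand":1}]}}

```text
clock: 38.6
eef_pos: [553.5, 16.2, 119.4]
tool_rot: [3.141, 0.0, 1.765]
force: [0.2, 1.0, -0.8]
width: 26.7
gripper_force: 59.1
```

```bash
python3 - <<'E'
from h import *
go((553.3,14.3,40,1.761))
E
```

```text
at [553.5  16.2 119.4] [3.141 0.    1.765] t 38.6 w 26.7 q [-0.27  0.66  0.29  1.9  -0.31  0.62  0.41]
d [-0.18 -0.06  7.94] a [0.    0.    0.004] rows>= 1.6
```

{"op": "send_rows", "data": {"series": [{"ax":0,"ay":0,"az":0,"dx":-0.1,"dy":-0.1,"dz":2,"hand":1},{"ax":0,"ay":0,"az":0,"dx":-0.1,"dy":-0.1,"dz":5,"hand":1},{"ax":0,"ay":0,"az":0,"dx":-0.1,"dy":-0.1,"dz":7.5,"hand":1},{"ax":0,"ay":0,"az":0,"dx":-0.1,"dy":-0.1,"dz":7.9,"hand":1},{"ax":0,"ay":0,"az":0,"dx":-0.1,"dy":-0.1,"dz":7.9,"hand":1},{"ax":0,"ay":0,"az":0,"dx":-0.1,"dy":-0.1,"dz":7.9,"hand":1}]}}

```text
clock: 39.2
eef_pos: [553.5, 14.6, 41.3]
tool_rot: [3.14, 0.001, 1.766]
force: [-0.0, -0.4, -0.9]
width: 26.7
gripper_force: 59.2
```

```bash
python3 - <<'E'
from h import *
go((553.3,14.3,26.6,1.761))
E
```

```text
at [553.5  14.6  41.3] [3.140e+00 1.000e-03 1.766e+00] t 39.2 w 26.7 q [-0.22  0.79  0.22  1.94 -0.36  0.46  0.46]
d [-0.02 -0.03  1.47] a [0.002 0.001 0.005] rows>= 0.3
```

{"op": "send_rows", "data": {"series": [{"ax":0,"ay":0,"az":0,"dx":0,"dy":0,"dz":0.7,"hand":1},{"ax":0,"ay":0,"az":0,"dx":0,"dy":0,"dz":1.2,"hand":1},{"ax":0,"ay":0,"az":0,"dx":0,"dy":0,"dz":1.5,"hand":1},{"ax":0,"ay":0,"az":0,"dx":0,"dy":0,"dz":1.5,"hand":1},{"ax":0,"ay":0,"az":0,"dx":0,"dy":0,"dz":1.5,"hand":1}]}}

```text
clock: 39.7
eef_pos: [552.8, 14.6, 26.5]
tool_rot: [3.141, -0.001, 1.767]
force: [-2.5, 0.2, 12.3]
width: 26.5
gripper_force: 60.6
```

{"op": "send_rows", "data": {"series": [{"ax":0,"ay":0,"az":0,"dx":0,"dy":0,"dz":0,"hand":0.6},{"ax":0,"ay":0,"az":0,"dx":0,"dy":0,"dz":0,"hand":0.4},{"ax":0,"ay":0,"az":0,"dx":0,"dy":0,"dz":0,"hand":0.2},{"ax":0,"ay":0,"az":0,"dx":0,"dy":0,"dz":0,"hand":0},{"ax":0,"ay":0,"az":0,"dx":0,"dy":0,"dz":0,"hand":0},{"ax":0,"ay":0,"az":0,"dx":0,"dy":0,"dz":0,"hand":0},{"ax":0,"ay":0,"az":0,"dx":0,"dy":0,"dz":-3,"hand":0},{"ax":0,"ay":0,"az":0,"dx":0,"dy":0,"dz":-7,"hand":0},{"ax":0,"ay":0,"az":0,"dx":0,"dy":0,"dz":-11.5,"hand":0},{"ax":0,"ay":0,"az":0,"dx":0,"dy":0,"dz":-11.5,"hand":0}]}}

```text
clock: 40.7
eef_pos: [556.4, 14.1, 145.4]
tool_rot: [3.131, 0.002, 1.766]
force: [1.7, -0.8, -1.0]
width: 85.2
gripper_force: 0.0
```

```bash
python3 - <<'E'
from h import *
go((535.3,302.2,140,.284))
E
```

```text
at [556.4  14.1 145.4] [3.131e+00 2.000e-03 1.766e+00] t 40.7 w 85.2 q [-0.28  0.62  0.31  1.88 -0.3   0.67  0.4 ]
d [28.67  3.52  0.53] a [ 0.01  -0.006  1.482] rows>= 5.8
```

{"op": "send_rows", "data": {"series": [{"ax":0,"ay":0,"az":0.15,"dx":3,"dy":0.4,"dz":0,"hand":0},{"ax":0,"ay":0,"az":0.3,"dx":6,"dy":0.8,"dz":0,"hand":0},{"ax":0,"ay":0,"az":0.45,"dx":9,"dy":1.2,"dz":0,"hand":0},{"ax":0,"ay":0,"az":0.6,"dx":12.5,"dy":1.6,"dz":0,"hand":0},{"ax":0,"ay":0,"az":0.75,"dx":16,"dy":2,"dz":0,"hand":0},{"ax":0,"ay":0,"az":0.9,"dx":19.5,"dy":2.4,"dz":0,"hand":0},{"ax":0,"ay":0,"az":1.05,"dx":23,"dy":2.8,"dz":0,"hand":0},{"ax":0,"ay":0,"az":1.2,"dx":26,"dy":3.2,"dz":0,"hand":0},{"ax":0,"ay":0,"az":1.35,"dx":28.7,"dy":3.6,"dz":0,"hand":0},{"ax":0,"ay":0,"az":1.482,"dx":28.7,"dy":3.6,"dz":0,"hand":0}]}}

```text
clock: 41.7
eef_pos: [530.2, 308.9, 138.7]
tool_rot: [-3.139, 0.001, 0.287]
force: [-0.8, 0.1, -0.7]
width: 85.3
gripper_force: 0.0
```

{"op": "send_rows", "data": {"series": [{"ax":0,"ay":0,"az":0,"dx":0,"dy":0,"dz":0,"hand":0},{"ax":0,"ay":0,"az":0,"dx":0,"dy":0,"dz":0,"hand":0},{"ax":0,"ay":0,"az":0,"dx":0,"dy":0,"dz":0,"hand":0},{"ax":0,"ay":0,"az":0,"dx":0,"dy":0,"dz":0,"hand":0}]}}

```text
clock: 42.1
eef_pos: [532.3, 302.1, 140.3]
tool_rot: [-3.141, -0.0, 0.284]
force: [0.2, 0.3, 0.3]
width: 85.4
gripper_force: 0.0
```

```bash
python3 - <<'E'
from h import *
go((535.3,302.2,24,.284))
E
```

```text
at [532.3 302.1 140.3] [-3.141 -0.     0.284] t 42.1 w 85.4 q [-1.01  0.82  0.78  1.73 -0.71  0.9  -1.21]
d [ 0.29  0.08 11.63] a [-0. -0.  0.] rows>= 2.3
```

{"op": "send_rows", "data": {"series": [{"ax":0,"ay":0,"az":0,"dx":0.3,"dy":0.1,"dz":3,"hand":0},{"ax":0,"ay":0,"az":0,"dx":0.3,"dy":0.1,"dz":6,"hand":0},{"ax":0,"ay":0,"az":0,"dx":0.3,"dy":0.1,"dz":9,"hand":0},{"ax":0,"ay":0,"az":0,"dx":0.3,"dy":0.1,"dz":11,"hand":0},{"ax":0,"ay":0,"az":0,"dx":0.3,"dy":0.1,"dz":11.7,"hand":0},{"ax":0,"ay":0,"az":0,"dx":0.3,"dy":0.1,"dz":11.7,"hand":0},{"ax":0,"ay":0,"az":0,"dx":0.3,"dy":0.1,"dz":11.7,"hand":0}]}}

```text
clock: 42.8
eef_pos: [536.1, 302.8, 24.2]
tool_rot: [-3.141, -0.002, 0.284]
force: [0.5, 0.8, 0.3]
width: 85.8
gripper_force: 0.0
```

{"op": "send_rows", "data": {"series": [{"ax":0,"ay":0,"az":0,"dx":0,"dy":0,"dz":0,"hand":0.4},{"ax":0,"ay":0,"az":0,"dx":0,"dy":0,"dz":0,"hand":0.5},{"ax":0,"ay":0,"az":0,"dx":0,"dy":0,"dz":0,"hand":0.6},{"ax":0,"ay":0,"az":0,"dx":0,"dy":0,"dz":0,"hand":0.7},{"ax":0,"ay":0,"az":0,"dx":0,"dy":0,"dz":0,"hand":1},{"ax":0,"ay":0,"az":0,"dx":0,"dy":0,"dz":0,"hand":1},{"ax":0,"ay":0,"az":0,"dx":0,"dy":0,"dz":0,"hand":1},{"ax":0,"ay":0,"az":0,"dx":0,"dy":0,"dz":0,"hand":1}]}}

```text
clock: 43.6
eef_pos: [535.5, 303.2, 23.8]
tool_rot: [-3.141, -0.001, 0.285]
force: [0.3, 0.3, 5.8]
width: 29.7
gripper_force: 59.1
```

```bash
python3 - <<'E'
from h import *
go((543.3,67,150,1.761))
E
```

```text
at [535.5 303.2  23.8] [-3.141e+00 -1.000e-03  2.850e-01] t 43.6 w 29.7 q [-0.93  0.96  0.64  1.77 -0.85  0.71 -1.1 ]
d [ -5.88  22.88 -12.64] a [ 0.000e+00 -1.000e-03 -1.476e+00] rows>= 5.4
```

{"op": "send_rows", "data": {"series": [{"ax":0,"ay":0,"az":0,"dx":0,"dy":0,"dz":-2,"hand":1},{"ax":0,"ay":0,"az":0,"dx":0,"dy":0,"dz":-6,"hand":1},{"ax":0,"ay":0,"az":0,"dx":0,"dy":0,"dz":-10,"hand":1},{"ax":0,"ay":0,"az":0,"dx":0,"dy":1,"dz":-12,"hand":1},{"ax":0,"ay":0,"az":-0.15,"dx":-1,"dy":4,"dz":-12,"hand":1},{"ax":0,"ay":0,"az":-0.3,"dx":-1.8,"dy":7,"dz":-12,"hand":1},{"ax":0,"ay":0,"az":-0.45,"dx":-2.6,"dy":10,"dz":-12,"hand":1},{"ax":0,"ay":0,"az":-0.6,"dx":-3.4,"dy":13,"dz":-12,"hand":1},{"ax":0,"ay":0,"az":-0.75,"dx":-4.1,"dy":16,"dz":-12,"hand":1},{"ax":0,"ay":0,"az":-0.75,"dx":-4.1,"dy":16,"dz":-12,"hand":1}]}}

```text
clock: 44.6
eef_pos: [541.0, 131.4, 143.6]
tool_rot: [3.14, 0.002, 1.029]
force: [0.4, -0.4, -1.3]
width: 29.9
gripper_force: 59.4
```

```bash
python3 - <<'E'
from h import *
go((543.3,67,120,1.761))
E
```

```text
at [541.  131.4 143.6] [3.140e+00 2.000e-03 1.029e+00] t 44.6 w 29.9 q [-0.64  0.68  0.56  1.88 -0.51  0.73 -0.34]
d [-5.4   3.51  2.38] a [ 0.001  0.003 -0.732] rows>= 1.4
```

{"op": "send_rows", "data": {"series": [{"ax":0,"ay":0,"az":-0.15,"dx":-2,"dy":1.5,"dz":0,"hand":1},{"ax":0,"ay":0,"az":-0.3,"dx":-4,"dy":3,"dz":0,"hand":1},{"ax":0,"ay":0,"az":-0.45,"dx":-5.7,"dy":3.8,"dz":1,"hand":1},{"ax":0,"ay":0,"az":-0.6,"dx":-5.7,"dy":3.8,"dz":2,"hand":1},{"ax":0,"ay":0,"az":-0.732,"dx":-5.7,"dy":3.8,"dz":2.4,"hand":1},{"ax":0,"ay":0,"az":-0.732,"dx":-5.7,"dy":3.8,"dz":2.4,"hand":1},{"ax":0,"ay":0,"az":-0.732,"dx":-5.7,"dy":3.8,"dz":2.4,"hand":1},{"ax":0,"ay":0,"az":-0.732,"dx":-5.7,"dy":3.8,"dz":2.4,"hand":1}]}}

```text
clock: 45.4
eef_pos: [544.4, 69.7, 119.2]
tool_rot: [3.141, 0.0, 1.765]
force: [0.2, -0.6, -0.8]
width: 29.6
gripper_force: 59.3
```

```bash
python3 - <<'E'
from h import *
go((543.3,67,36,1.761))
E
```

```text
at [544.4  69.7 119.2] [3.141 0.    1.765] t 45.4 w 29.6 q [-0.38  0.66  0.31  1.91 -0.33  0.62  0.33]
d [-0.24 -0.16  8.32] a [0.    0.    0.004] rows>= 1.7
```

{"op": "send_rows", "data": {"series": [{"ax":0,"ay":0,"az":0,"dx":-0.2,"dy":-0.2,"dz":2,"hand":1},{"ax":0,"ay":0,"az":0,"dx":-0.2,"dy":-0.2,"dz":5,"hand":1},{"ax":0,"ay":0,"az":0,"dx":-0.2,"dy":-0.2,"dz":7.8,"hand":1},{"ax":0,"ay":0,"az":0,"dx":-0.2,"dy":-0.2,"dz":8.3,"hand":1},{"ax":0,"ay":0,"az":0,"dx":-0.2,"dy":-0.2,"dz":8.3,"hand":1},{"ax":0,"ay":0,"az":0,"dx":-0.2,"dy":-0.2,"dz":8.3,"hand":1}]}}

```text
clock: 46.0
eef_pos: [543.6, 67.1, 37.2]
tool_rot: [3.14, 0.0, 1.766]
force: [0.2, 0.4, -0.8]
width: 29.7
gripper_force: 59.4
```

```bash
python3 - <<'E'
from h import *
go((543.3,67,22.8,1.761))
E
```

```text
at [543.6  67.1  37.2] [3.14  0.    1.766] t 46.0 w 29.7 q [-0.32  0.79  0.23  1.95 -0.39  0.44  0.39]
d [-0.01 -0.04  1.44] a [0.002 0.    0.005] rows>= 0.3
```

{"op": "send_rows", "data": {"series": [{"ax":0,"ay":0,"az":0,"dx":0,"dy":0,"dz":0.7,"hand":1},{"ax":0,"ay":0,"az":0,"dx":0,"dy":0,"dz":1.2,"hand":1},{"ax":0,"ay":0,"az":0,"dx":0,"dy":0,"dz":1.45,"hand":1},{"ax":0,"ay":0,"az":0,"dx":0,"dy":0,"dz":1.45,"hand":1},{"ax":0,"ay":0,"az":0,"dx":0,"dy":0,"dz":1.45,"hand":1}]}}

```text
clock: 46.5
eef_pos: [542.9, 67.2, 22.7]
tool_rot: [3.141, -0.001, 1.767]
force: [-2.5, 0.5, 8.9]
width: 29.8
gripper_force: 60.7
```

{"op": "send_rows", "data": {"series": [{"ax":0,"ay":0,"az":0,"dx":0,"dy":0,"dz":0,"hand":0.6},{"ax":0,"ay":0,"az":0,"dx":0,"dy":0,"dz":0,"hand":0.4},{"ax":0,"ay":0,"az":0,"dx":0,"dy":0,"dz":0,"hand":0.2},{"ax":0,"ay":0,"az":0,"dx":0,"dy":0,"dz":0,"hand":0},{"ax":0,"ay":0,"az":0,"dx":0,"dy":0,"dz":0,"hand":0},{"ax":0,"ay":0,"az":0,"dx":0,"dy":0,"dz":0,"hand":0},{"ax":0,"ay":0,"az":0,"dx":0,"dy":0,"dz":-3,"hand":0},{"ax":0,"ay":0,"az":0,"dx":0,"dy":0,"dz":-7,"hand":0},{"ax":0,"ay":0,"az":0,"dx":0,"dy":0,"dz":-11.5,"hand":0},{"ax":0,"ay":0,"az":0,"dx":0,"dy":0,"dz":-16,"hand":0}]}}

```text
clock: 47.5
eef_pos: [542.2, 66.9, 183.0]
tool_rot: [-3.141, 0.0, 1.767]
force: [0.7, 0.7, 0.4]
width: 85.4
gripper_force: 0.0
```

{"op": "send_rows", "data": {"series": [{"ax":0,"ay":0,"az":0,"dx":4,"dy":0,"dz":0,"hand":0},{"ax":0,"ay":0,"az":0,"dx":8,"dy":0,"dz":0,"hand":0},{"ax":0,"ay":0,"az":0,"dx":12,"dy":0,"dz":0,"hand":0},{"ax":0,"ay":0,"az":0,"dx":16,"dy":0,"dz":0,"hand":0},{"ax":0,"ay":0,"az":0,"dx":20,"dy":0,"dz":0,"hand":0},{"ax":0,"ay":0,"az":0,"dx":22,"dy":0,"dz":0,"hand":0},{"ax":0,"ay":0,"az":0,"dx":22,"dy":0,"dz":0,"hand":0},{"ax":0,"ay":0,"az":0,"dx":22,"dy":0,"dz":0,"hand":0}]}}

```text
clock: 48.3
eef_pos: [499.7, 282.3, 181.4]
tool_rot: [-3.141, 0.001, 1.767]
force: [-0.0, -0.1, 0.8]
width: 85.7
gripper_force: 0.0
```

```bash
python3 - <<'E'
from h import *
d=get_image("top");im=d["pixels"]
a=cv2.resize(im[175:280,250:380],None,fx=5.5,fy=5.5,interpolation=cv2.INTER_CUBIC)
cv2.imwrite("pics/t5.png",a[:,:,::-1])
b=cv2.resize(im[235:305,425:495],None,fx=3,fy=3,interpolation=cv2.INTER_CUBIC);print(a.shape)
k=blob(im,(25,150,60),(35,255,255),(420,230,500,310));c=cv2.convexHull(max(cv2.findContours(k,0,1)[0],key=cv2.contourArea))
m=np.zeros_like(k);cv2.drawContours(m,[c],-1,255,-1);m=cv2.erode(m,np.ones((5,5)))
g=blob(im,(0,0,0),(180,255,90),(0,0,640,480))&m;g=cv2.morphologyEx(g,cv2.MORPH_OPEN,np.ones((3,3)))
cf=max(cv2.findContours(g,0,1)[0],key=cv2.contourArea)
print("fan",cv2.minAreaRect(unproj(d,cf[:,0],19)[:,:2].astype(np.float32)));print(read_state()["force"],read_state()["clock"])
E
```

```text
(578, 715, 3)
fan ((494.94256591796875, -297.8315734863281), (38.947792053222656, 41.4598388671875), 1.50363290309906)
[ 0.28930103  0.54246497 -0.51316382] 48.35
```

View pics/t5.png

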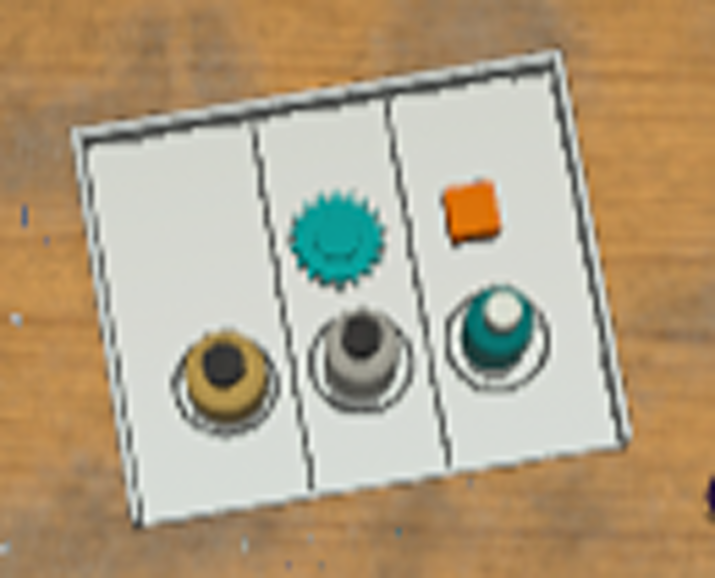

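The caps are back at tan (223,366), white (362,335) and teal (502,309), each within 2 crop pixels of the start. Gear and cube are unmoved, and the fan measures about 6 mm from the pad centre. Handing in.

```bash
python3 -c "
from cell import *
print(finish_job())"
```

```text
the job is handed in; nothing more can be done
None
```

The job is handed in at about 48 s, with no verdict returned: the fan lies flat on the yellow pad about 6 mm from its centre, all three bottles are upright within about 1 mm of their original spots, and the gear and cube did not move.

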